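Make up two sample test kits

ROBOT

A 7-joint arm with a two-finger parallel gripper is mounted at the origin on a cart in front of the work surface, level with it; the furniture and walls round the work are solid. World frame = base frame: x ahead of the robot, y to its left, z up, the work surface at z = 0. Lengths are in m, angles in rad, forces in N, time in s.
With the tool pointing down it reaches from about 0.4 to 0.85 m from the base axis. Payload 10.4 kg.
Tool frame: the origin (TCP) lies at the very end of the fingers, on their centre line; the grasp point (between the pads) lies 19 mm behind it; z points along the fingers, y is the direction in which the jaws open and shut (so a half turn about z gives the same grasp; the last joint's range is limited). The gripper opens to 85 mm and grips with 20 to 120 N. Pads are 22 mm wide; open, the fingers measure 114 mm over their backs; the gripper's body (76 mm by 85 mm) begins 54 mm behind the grasp point. The pads swing forward as they close: fully open they stand 13 mm farther back than shut.
Start: joints at [-1.127, 0.332, -0.065, 1.46, 0.022, 1.35, -0.088], TCP at [0.281, 0.558, 0.231] pointing down, gripper open.
Joint ranges: [-2.6, 2.6], [-0.5, 2.12], [-1.47, 1.34], [0.16, 2.42], [-1.27, 4.41], [0.06, 2.06], [-2.6, 2.6]. Speed limits (rad/s): [2.22, 2.22, 2.79, 2.79, 3.14, 3.14, 3.14].

INTERFACE

Orientations are given as a unit quaternion [x, y, z, w].
In Python, from workcell import manip gives the robot as it stands.
- The arm moves only by the tool arm_command, never from a script. Its arguments are lists of equal length, an entry for each row: "slide": the shift along the tool's x, y, z in mm, a list of three; "turn": the turn about the tool's z in degrees; "grip": the closure, from 0 (fully open) to 1 (shut). In form: {"slide": [[tx, ty, tz], ...], "turn": [turn, ...], "grip": [grip, ...]}. A call has 1 to 10 rows; each row shifts and turns the commanded pose from where the row before left it, along the tool's axes as they then stand; what a row does not reach is not made up. A row lasts 1/12 s, in which the tool goes at most 41.7 mm and 7.16 degrees, less where a joint would pass 70% of its speed; a pose out of reach is approached as far as the arm can. A call with a gripper value outside its range is refused whole. The fingers move at their own pace and stop on an object; "newtons" is the grip in N (left out, the last holds). Time passes only in rows, so rows that do not move let the fingers close. It gives the time, the measured TCP pose, the force and the opening at its end, in the units of the state.
- manip.get_obs(): the state, without advancing time (a new reading comes with each control period).
- manip.camera(name): name is "scene" or "side" or "wrist"; returns the picture (480x640x3 uint8, blue, green, red); there is no depth.
- manip.camera_info(name): a dict with "fx", "fy", "cx", "cy" (pixels), "dist_coeffs" ([k1, k2, p1, p2, k3] as OpenCV has them; the pictures are not rectified), "rvec" (rotation vector, rad) and "tvec" (3), from world to camera coordinates, as OpenCV has them. Camera axes: x right, y down, z forward; pixel columns grow to the right and rows downward; lengths in m; the calibration is good to about 2 mm. A picture is of the moment at which its call begins: read the wrist's pose just before it. camera_info takes no time and is no camera call; for the wrist camera it gives the pose at the moment of the call.
- manip.hand_in(): hands the job in, once; it reports no verdict.
Trained networks look in the newest picture that a camera, given by its name, has taken for a name from the list of things; names that differ only in an ending like _2 or _b are one class to them, and where a whole thing is asked for, a point or a joint stands for the part that bears it (a point fixed in the world has none). Each returns a list of dicts, best first, with "score" (0 to 1); they miss things now and then, are a little off and sometimes report something else, mostly with a low value. They report only what shows in the picture. A call takes as long as a camera call. They do not tell look-alikes from the thing itself.
- manip.cut_out(target, camera): "pixels" (480x640 bool, what is visible of it).
- manip.tip_of(target, camera): "xyz" ([x, y, z] in m, in the coordinates of the camera as it stood for that picture, good to about 4 mm: a listed point, or the origin of a listed thing).
The state is a dict: "clock": time; "joint_pos": joint angles; "joint_velocities": joint speeds; "tau": joint torques, N m; "position": TCP position; "ee_rot": TCP orientation; "ft_force": force on the tool from outside, world axes, zero at the start; "torque": the same for the moment, N m; "grip_width": opening from 0.0 (shut) to 1.0 (fully open).
Only numpy, scipy, OpenCV 4.12 (cv2) and the standard library are available. Lean on these libraries where they do the work, as an engineer would, in place of code of your own. Each camera call takes 0.05 s, during which the arm holds its last target.

TASK

Make up the two test kits from the stock standing between the two trays: the white tray gets the yellow-capped bottle and the white-capped vial with the salmon-red sample, the green tray gets the blue-capped bottle, the black-capped vial and the black stand magnifier. Each thing stands upright on the floor of a compartment of its own, the vials in the narrow compartments and the rest in the large ones (in the green tray either end will do); set the things down, do not drop them in. Leave the black clip and the mixing cup where they are.

Things in the scene. Friction and masses are not known exactly. Their poses are not given: they have to be found in the camera images.
- yellow_cap_bottle: Brown reagent bottle with a pale yellow cap, standing; 36 mm diameter, 80 mm tall (straight body up to 58 mm, cap 29 mm across above it). Origin: centre of its underside, z up along the bottle.
- red_vial: Small glass sample vial with salmon-red contents and a white cap, standing; 23 mm diameter, 56 mm tall (body up to 43 mm, cap 20 mm across). Origin: centre of its underside, z up.
- blue_cap_bottle: Brown reagent bottle with a blue cap, standing; 28 mm diameter, 78 mm tall (body up to 58 mm, cap 22 mm across). Origin: centre of its underside, z up.
- black_cap_vial: Small glass sample vial with grey-blue contents and a black cap, standing; 23 mm diameter, 56 mm tall (body up to 43 mm, cap 20 mm across). Origin: centre of its underside, z up.
- loupe: Black stand magnifier, a round black barrel with a lens on top, standing; 44 mm across the rim, 46 mm tall. Origin: centre of its underside, z up. It can be gripped anywhere round its sides.
- white_tray: White open kit tray, fixed to the table, 124 x 74 mm and 18 mm high (a lug of 13 mm stands out at each short end), walls 4 mm, grey-black liner 5 mm above the table. Origin: centre of its underside; x along its length. Two compartments in a row: the large one, 66 x 66 mm, centred at x = +25 mm, y = 0; the narrow one, 46 mm (along x) x 66 mm, centred at x = -35 mm, y = 0. Walls 18 mm above the table, so 13 mm above the liner.
- green_tray: Green open kit tray of the same make, fixed to the table, 194 x 74 mm and 18 mm high (lugs of 13 mm at the short ends), liner 5 mm above the table. Origin: centre of its underside; x along its length. Three compartments in a row: large ones, 66 x 66 mm, centred at x = +60 mm and x = -60 mm, y = 0; between them the narrow one, 46 mm (along x) x 66 mm, centred at x = 0, y = 0.
- clip: Bystander: small black moulded clip lying loose on the table, 21 x 44 mm and 13 mm high. It belongs to no kit and stays where it is. Origin: centre of its underside, y along its length, z up.
- mixing_cup: Bystander: white mixing cup with dried yellow-orange paint inside, standing loose; 57 mm across the rim, 48 mm tall. It belongs to no kit and stays where it is. Origin: centre of its underside, z up.
There are look-alikes about, which are no part of the job. Of the things that look like the yellow_cap_bottle, the larger one is meant. Leave any orange or turquoise look-alike of the black_cap_vial alone.

How it is judged:
By the outcome, as a careful person would: the job done as asked, in the order asked, and still so for the second after the job is handed in, with the robot touching nothing.
It also fails if it takes over 112 s, if anything falls off the work surface, if the arm or the gripper's body presses on something with over 40 N, if the wrist force passes 120 N, or if a joint passes its speed limit or range.

## Working session

There is one attempt and no reset: what is moved stays moved. The work goes in short steps, Python scripts to look and compute and a tool call to move; the robot and the scene stay as the last step left them, time stands still between calls to the robot, and variables do not carry over. Pictures are saved under pics/ and viewed, and the job is handed in when it is done.

Besides the shell and the picture viewer there is one more tool, called after ">>>" by a JSON object that holds its "op" and its "data". arm_command: Moves the arm, as the interface text tells. Its arguments: {"type":"object","properties":{"slide":{"type":"array","items":{"type":"array","items":{"type":"number"}}},"turn":{"type":"array","items":{"type":"number"}},"grip":{"type":"array","items":{"type":"number"}},"newtons":{"type":"number"}},"required":["slide","turn","grip"]}

```bash
ls; mkdir -p pics; python3 - <<'E'
from workcell import manip
import cv2
o=manip.get_obs();print(o)
for c in ("scene","side","wrist"):
    im=manip.camera(c);cv2.imwrite(f"pics/a_{c}.png",im)
    print(c,manip.camera_info(c))
E
```

```text
pics
{'clock': 0.0, 'joint_pos': array([-1.12657234,  0.33288866, -0.06470122,  1.46091948,  0.02160022,
        1.34988377, -0.08852336]), 'joint_velocities': array([-0.00027981, -0.00055873,  0.00108984,  0.0006722 ,  0.00185498,
       -0.00117822, -0.00183902]), 'tau': array([ 9.27599358e-04, -6.25458455e+01,  4.98419360e-02, -3.91602159e+01,
        1.63327163e-02,  1.00239660e-02, -6.05718151e-05]), 'position': array([0.28112357, 0.55780222, 0.23051587]), 'ee_rot': array([ 2.31299067e-01,  9.72882444e-01, -6.89464428e-04, -1.31413859e-04]), 'ft_force': array([ 0.25121394, -0.10362023, -0.1974305 ]), 'torque': array([0.04168805, 0.01505278, 0.01767002]), 'grip_width': 1.0011460911844032}
scene {'fx': 483.5900455378389, 'fy': 483.5900455378389, 'cx': 307.83970501901473, 'cy': 238.48626716104985, 'dist_coeffs': array([-0.10365014,  0.        ,  0.        ,  0.        ,  0.        ]), 'rvec': array([ 2.03539668, -1.13903563,  0.50409309]), 'tvec': array([-0.3052821 ,  0.35749917,  0.49932567])}
side {'fx': 458.79066875565377, 'fy': 458.79066875565377, 'cx': 318.757469382919, 'cy': 235.12135243660404, 'dist_coeffs': array([-0.03048831,  0.        ,  0.        ,  0.        ,  0.        ]), 'rvec': array([ 0.07035151,  2.80629485, -1.40728882]), 'tvec': array([0.57820704, 0.010252  , 1.00414361])}
wrist {'fx': 347.3279745517875, 'fy': 347.3279745517875, 'cx': 319.62265530309196, 'cy': 236.90576921127607, 'dist_coeffs': array([-0.03616183,  0.        ,  0.        ,  0.        ,  0.        ]), 'rvec': array([-2.42798294, -1.49624158, -0.24600274]), 'tvec': array([-0.62523651, -0.04262963,  0.38022215])}
```

View pics/a_scene.png

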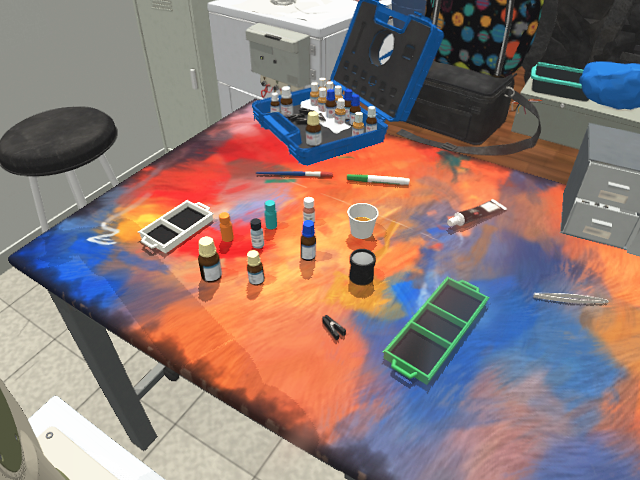

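View pics/a_side.png

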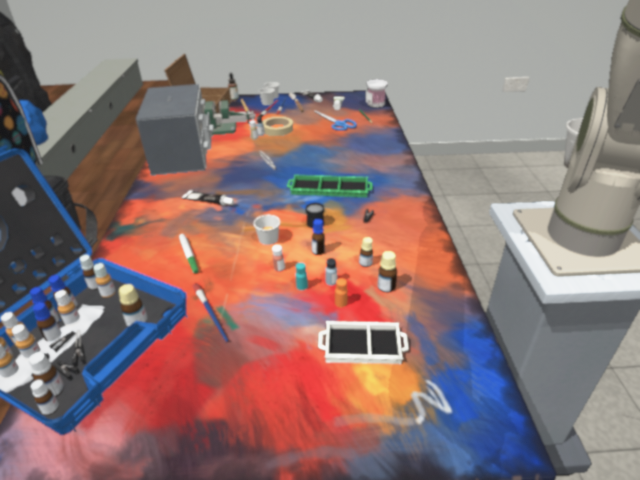

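View pics/a_wrist.png

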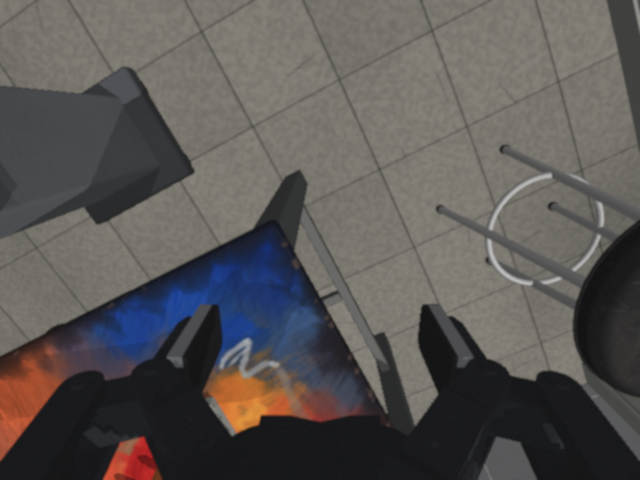

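Scene picture: large yellow-cap bottle at (209,260), a smaller look-alike at (255,268). Black vial (257,233), with orange (226,227) and turquoise (270,214) look-alikes. White-capped vial (309,210), blue-cap bottle (308,241), loupe (362,266), cup (363,219), clip (334,327). White tray (177,226), green tray (437,330).

```bash
cat > h.py <<'E'
from workcell import manip
import cv2, numpy as np
from scipy.spatial.transform import Rotation as R
def cam(c):
    i=manip.camera_info(c)
    K=np.array([[i['fx'],0,i['cx']],[0,i['fy'],i['cy']],[0,0,1.]])
    return K,np.array(i['dist_coeffs']),cv2.Rodrigues(np.array(i['rvec'],float))[0],np.array(i['tvec'],float),np.array(i['rvec'],float)
def towld(C,p): return C[2].T@(np.array(p)-C[3])
def proj(C,P): return cv2.projectPoints(np.array(P,float).reshape(-1,1,3),C[4],C[3],C[0],C[1])[0].reshape(-1,2)
def back(C,uv,z):
    n=cv2.undistortPoints(np.array(uv,float).reshape(-1,1,2),C[0],C[1]).reshape(-1,2)
    o=-C[2].T@C[3]; out=[]
    for a in n:
        d=C[2].T@np.array([a[0],a[1],1]); out.append(o+d*(z-o[2])/d[2])
    return np.array(out)
E
python3 - <<'E'
from h import *
import sys
sc={}
names="yellow_cap_bottle red_vial blue_cap_bottle black_cap_vial loupe white_tray green_tray clip mixing_cup".split()
for c in ("scene","side"):
    C=cam(c); im=manip.camera(c)
    for n in names:
        for d in manip.tip_of(n,c)[:6]:
            if d['score']<.2: continue
            w=towld(C,d['xyz']); print(c,n,round(d['score'],2),np.round(w,3),np.round(proj(C,w)[0]))
print(manip.get_obs()['clock'])
im=cv2.imread('pics/a_scene.png')[180:350,130:400]; cv2.imwrite('pics/b1.png',cv2.resize(im,None,fx=2.9,fy=2.9,interpolation=3))
im=cv2.imread('pics/a_side.png')[165:375,240:440]; cv2.imwrite('pics/b2.png',cv2.resize(im,None,fx=2.8,fy=2.8,interpolation=3))
E
```

```text
scene yellow_cap_bottle 0.66 [0.487 0.048 0.002] [256. 278.]
scene yellow_cap_bottle 0.56 [ 0.45   0.123 -0.002] [209. 277.]
scene yellow_cap_bottle 0.31 [ 0.69  -0.048  0.001] [361. 232.]
scene red_vial 0.76 [0.665 0.054 0.001] [308. 222.]
scene blue_cap_bottle 0.79 [ 0.581  0.004 -0.004] [307. 257.]
scene black_cap_vial 0.78 [0.557 0.097 0.001] [258. 246.]
scene black_cap_vial 0.74 [0.549 0.158 0.002] [229. 237.]
scene black_cap_vial 0.64 [ 0.617  0.114 -0.   ] [269. 225.]
scene loupe 0.88 [ 0.588 -0.103  0.002] [362. 275.]
scene loupe 0.61 [ 0.541 -0.255 -0.003] [435. 331.]
scene white_tray 0.65 [ 0.518  0.263 -0.   ] [178. 229.]
scene green_tray 0.64 [ 0.541 -0.253 -0.001] [434. 329.]
scene clip 0.56 [ 0.588 -0.101  0.002] [361. 274.]
scene clip 0.53 [ 0.458 -0.114 -0.001] [329. 329.]
scene mixing_cup 0.7 [ 0.691 -0.048  0.002] [361. 231.]
side yellow_cap_bottle 0.62 [ 0.452  0.119 -0.005] [386. 288.]
side yellow_cap_bottle 0.2 [ 0.582  0.001 -0.003] [317. 252.]
side red_vial 0.54 [ 0.659  0.051 -0.   ] [281. 267.]
side blue_cap_bottle 0.68 [0.58  0.002 0.001] [318. 251.]
side blue_cap_bottle 0.36 [ 0.451  0.121 -0.002] [386. 287.]
side black_cap_vial 0.72 [0.543 0.16  0.001] [341. 302.]
side black_cap_vial 0.6 [0.617 0.113 0.003] [302. 286.]
side black_cap_vial 0.53 [0.558 0.102 0.   ] [331. 282.]
side loupe 0.81 [ 0.585 -0.1   -0.003] [314. 225.]
side white_tray 0.77 [ 0.519  0.265 -0.002] [360. 347.]
side green_tray 0.86 [ 0.537 -0.255  0.   ] [331. 189.]
side green_tray 0.4 [ 0.557  0.102 -0.002] [332. 283.]
side clip 0.55 [ 0.46  -0.117 -0.   ] [367. 218.]
side mixing_cup 0.61 [ 0.693 -0.043 -0.001] [267. 241.]
1.15
```

View pics/b1.png

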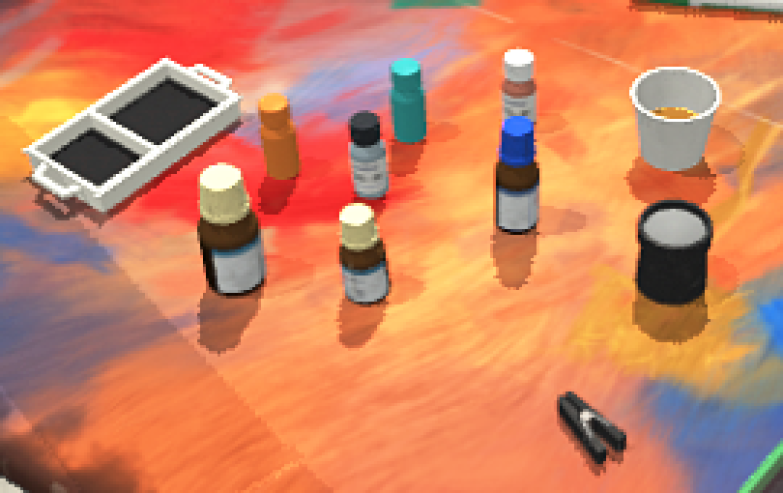

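View pics/b2.png

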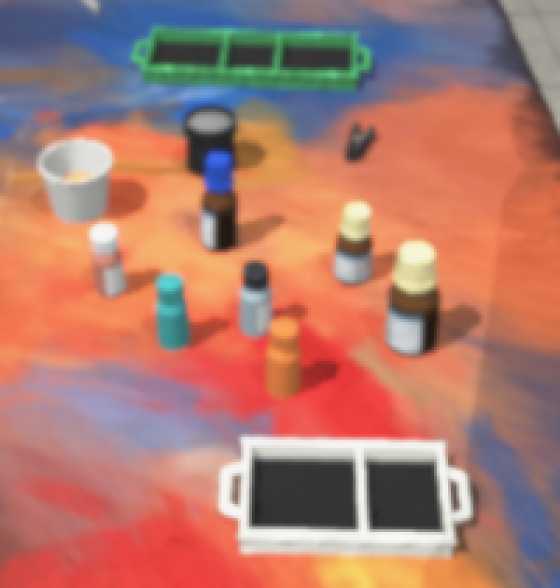

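Identities are clear in the crops. yellow_cap_bottle is the taller of the two yellow caps, crop (228,230). red_vial is the white-capped salmon one at (518,85). black_cap_vial is at (368,155), and the orange and turquoise ones stay. Next I measure tray yaw and refine the positions.

```bash
cat > fit.py <<'E'
from h import *
from scipy.optimize import minimize
cams={}
dims=dict(yellow_cap_bottle=(18,58,14.5,80,(.451,.121)),red_vial=(11.5,43,10,56,(.662,.053)),blue_cap_bottle=(14,58,11,78,(.5805,.003)),black_cap_vial=(11.5,43,10,56,(.5575,.099)),loupe=(20,40,22,46,(.587,-.102)))
def cut(n,c,xy):
    C=cam(c); uv=proj(C,[*xy,.025])[0]
    best=None
    for d in manip.cut_out(n,c):
        m=d['pixels']
        u,v=int(uv[0]),int(uv[1])
        if m[v-3:v+4,u-3:u+4].any(): best=m;break
    return best
def traypts(L,pose):
    x,y,a=pose; P=[]
    for sx in(-1,1):
        for sy in(-1,1):
            for z in(0,.018):
                X,Y=sx*L/2,sy*.037
                P.append([x+X*np.cos(a)-Y*np.sin(a),y+X*np.sin(a)+Y*np.cos(a),z])
    return P
def cyl(n,xy):
    r,h,r2,H,_=dims[n]; t=np.linspace(0,2*np.pi,24,endpoint=False)
    out=[]
    for R_,zs in((r,(0,h)),(r2,(h,H))):
        out.append([[xy[0]+R_/1e3*np.cos(a),xy[1]+R_/1e3*np.sin(a),z/1e3] for z in zs for a in t])
    return out
def sil(C,groups):
    S=4; im=np.zeros((480,640),np.uint8)
    for g in groups:
        uv=proj(C,g); cv2.fillConvexPoly(im,cv2.convexHull(np.round(uv*16).astype(np.int32)),255,lineType=cv2.LINE_AA,shift=4)
    return im/255.
E
python3 - <<'E'
from fit import *
for c in("scene","side"):
    manip.camera(c)
    C=cam(c)
    for n in dims:
        xy=dims[n][4]; m=cut(n,c,xy)
        if m is None: print(n,c,'none');continue
        f=lambda p:np.abs(sil(C,cyl(n,p/1e3))-m).sum()
        r=minimize(f,np.array(xy)*1e3,method='Nelder-Mead',options=dict(initial_simplex=np.array(xy)*1e3+np.array([[0,0],[6,0],[0,6]])))
        print(c,n,np.round(r.x,1),r.fun,m.sum())
    for n,L,p0 in(("white_tray",.124,(.518,.264)),("green_tray",.194,(.539,-.254))):
        d=manip.cut_out(n,c)
        if not d: print('none',n);continue
        d=d[0]
        m=cv2.morphologyEx(d['pixels'].astype(np.uint8),cv2.MORPH_CLOSE,np.ones((9,9)))
        cv2.imwrite(f"pics/m_{n}_{c}.png",m*255)
        f=lambda p:np.abs(sil(C,[traypts(L,(p[0]/1e3,p[1]/1e3,p[2]/100))])-m).sum()
        best=min((minimize(f,[p0[0]*1e3,p0[1]*1e3,a],method='Nelder-Mead',options=dict(initial_simplex=np.array([p0[0]*1e3,p0[1]*1e3,a])+np.array([[0,0,0],[6,0,0],[0,6,0],[0,0,8]]))) for a in(-40,-20,0,20,40)),key=lambda r:r.fun)
        print(c,n,np.round(best.x,1),best.fun,m.sum())
print(manip.get_obs()['clock'])
E
```

```text
scene yellow_cap_bottle [453.8 121.3] 150.6470588235294 873
scene red_vial [671.3  57.1] 106.36078431372549 272
scene blue_cap_bottle [584.3   4.7] 145.33333333333331 543
scene black_cap_vial [560.1 100. ] 112.45490196078431 301
loupe scene none
scene white_tray [517.6 264.7  -6.6] 171.91372549019607 2153
scene green_tray [ 542.2 -257.   -14. ] 298.0823529411765 5699
side yellow_cap_bottle [451.4 119.9] 133.3764705882353 673
side red_vial [663.9  52.6] 79.1058823529412 262
side blue_cap_bottle [581.    2.3] 91.59607843137256 412
black_cap_vial side none
side loupe [ 584.8 -103. ] 185.65490196078434 303
side white_tray [515.3 263.   -8.7] 383.1960784313725 3319
side green_tray [ 539.7 -257.5  -16. ] 187.05882352941177 1618
1.95
```

>>> {"op": "arm_command", "data": {"slide": [[-34.95,-31.35,0],[-34.95,-31.35,0],[-34.95,-31.35,0],[-34.95,-31.35,0],[-34.95,-31.35,0],[-34.95,-31.35,0],[-34.95,-31.35,0],[-34.95,-31.35,0],[-34.95,-31.35,0],[-34.95,-31.35,0]], "turn": [0,0,0,0,0,0,0,0,0,0], "grip": [0,0,0,0,0,0,0.2,0.2,0.2,0.2], "newtons": 30}}

```text
clock: 2.78
position: [0.4334, 0.1681, 0.2317]
ee_rot: [0.231, 0.973, 0.0, 0.0]
ft_force: [1.4, 0.0, 0.4]
grip_width: 0.799
```

>>> {"op": "arm_command", "data": {"slide": [[0,0,15],[0,0,15],[0,0,0]], "turn": [0,0,0], "grip": [0.2,0.2,0.2]}}

```text
clock: 3.03
position: [0.4321, 0.1689, 0.1992]
ee_rot: [0.232, 0.973, -0.001, -0.001]
ft_force: [-0.5, 0.5, -0.9]
grip_width: 0.8
```

```bash
cat > go.py <<'E'
import sys
from h import *
o=manip.get_obs(); Rm=R.from_quat(o['ee_rot']).as_matrix()
x,y,z=map(float,sys.argv[1:4]); d=(np.array([x,y,z])/1e3-o['position'])*1e3
b=np.degrees(np.arctan2(Rm[1,1],Rm[0,1]))
print('t',o['clock'],'pos',np.round(o['position']*1e3,1),'slide',np.round(Rm.T@d,1),'len',np.linalg.norm(d).round(),'jaw bearing',b.round(1),'g',o['grip_width'],'J',np.round(o['joint_pos'],2))
if len(sys.argv)>4:
    for i in (-360,-180,0,180,360):
        t=b-float(sys.argv[4])+i
        if abs(t)<=180: print('turn',round(t,1))
E
python3 go.py 452 120.5 200; python3 - <<'E'
from h import *
im=manip.camera('wrist');C=cam('wrist')
for P in([.452,.1205,.08],[.452,.1205,0]):
    cv2.circle(im,tuple(int(v) for v in proj(C,P)[0]),4,(255,0,255),-1)
cv2.imwrite('pics/c1.png',im)
for n in("yellow_cap_bottle","red_vial"):
    for d in manip.tip_of(n,'wrist'): 
        print(n,d['score'],towld(C,d['xyz']).round(3))
E
```

```text
t 3.0333 pos [432.1 168.9 199.2] slide [-39.6 -34.2  -0.8] len 52.0 jaw bearing 63.2 g 0.7996361664079994 J [-0.7  -0.01  0.23  1.92  0.    1.23  0.63]
yellow_cap_bottle 0.96 [0.457 0.122 0.007]
yellow_cap_bottle 0.9 [ 0.486  0.05  -0.   ]
red_vial 0.89 [0.669 0.054 0.004]
```

View pics/c1.png

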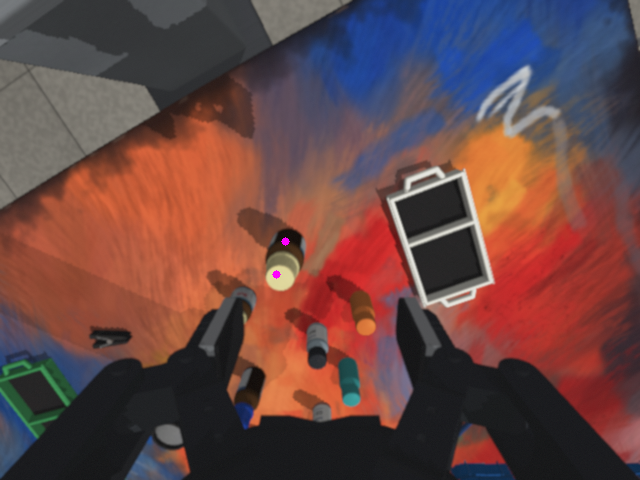

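>>> {"op": "arm_command", "data": {"slide": [[-20.3,-16,0],[-20.4,-16,0],[0,0,0],[0,0,30],[0,0,30],[0,0,30],[0,0,0]], "turn": [0,0,0,0,0,0,0], "grip": [0.2,0.2,0.2,0.2,0.2,0.2,0.2]}}

```text
clock: 3.77
position: [0.4523, 0.1229, 0.1074]
ee_rot: [0.231, 0.973, -0.002, -0.003]
ft_force: [-0.3, -0.1, -1.5]
grip_width: 0.799
```

```bash
python3 go.py 454 122 20; python3 - <<'E'
from h import *
im=manip.camera('wrist')
cv2.imwrite('pics/c2.png',im)
E
```

```text
t 3.7667 pos [452.3 122.9 107.4] slide [-2.3  0.4 87.4] len 87.0 jaw bearing 63.3 g 0.7988568277133529 J [-0.64  0.1   0.29  2.02 -0.03  1.03  0.77]
```

View pics/c2.png

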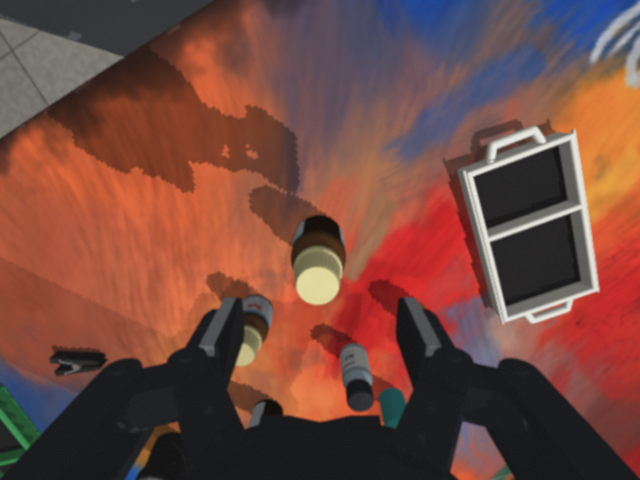

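The bottle's cap sits at (318,285), centred between the fingers. Going down.

>>> {"op": "arm_command", "data": {"slide": [[-2,0.4,20],[0,0,25],[0,0,25],[0,0,12],[0,0,5],[0,0,0],[0,0,0],[0,0,0],[0,0,0],[0,0,0]], "turn": [0,0,0,0,0,0,0,0,0,0], "grip": [0.2,0.2,0.2,0.2,0.2,0.4,0.7,0.7,0.7,0.7], "newtons": 30}}

```text
clock: 4.65
position: [0.4584, 0.1232, 0.0262]
ee_rot: [0.231, 0.973, 0.001, 0.001]
ft_force: [-0.9, -0.2, 6.3]
grip_width: 0.404
```

>>> {"op": "arm_command", "data": {"slide": [[0,0,0],[0,0,-10],[0,0,-25],[0,0,-30],[0,0,-30],[0,0,0]], "turn": [0,0,0,0,0,0], "grip": [0.7,0.7,0.7,0.7,0.7,0.7]}}

```text
clock: 5.15
position: [0.4602, 0.1237, 0.1261]
ee_rot: [0.232, 0.973, 0.003, 0.004]
ft_force: [1.5, 0.5, 0.3]
grip_width: 0.406
```

```bash
python3 go.py 542 262 115; python3 - <<'E'
from h import *
im=manip.camera('wrist')
cv2.imwrite('pics/c3.png',im)
E
```

```text
t 5.15 pos [460.2 123.7 126.1] slide [-10.7 160.2  12.4] len 161.0 jaw bearing 63.2 g 0.40590435296339955 J [-0.64  0.08  0.3   1.99 -0.03  1.06  0.77]
```

View pics/c3.png

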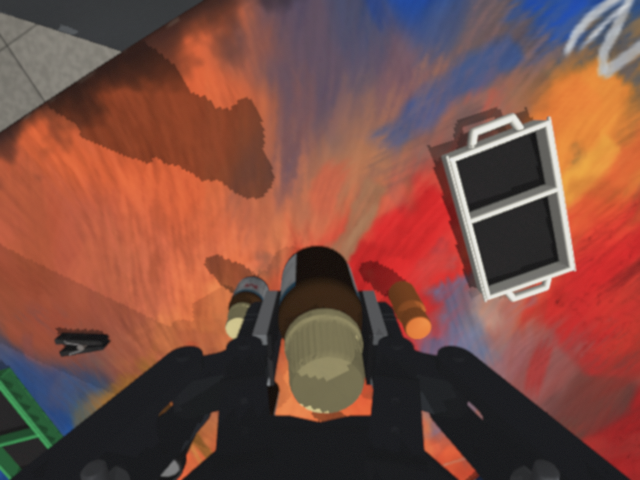

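>>> {"op": "arm_command", "data": {"slide": [[-2,27,0],[-2,33,0],[-2,33,0],[-2,33,0],[-2,33,0],[0,0,0],[0,0,0],[0,0,20],[0,0,20],[0,0,0]], "turn": [0,0,0,0,0,0,0,0,0,0], "grip": [0.7,0.7,0.7,0.7,0.7,0.7,0.7,0.7,0.7,0.7]}}

```text
clock: 6.03
position: [0.535, 0.2578, 0.0758]
ee_rot: [0.232, 0.973, -0.002, -0.002]
ft_force: [-0.7, 0.3, -1.6]
grip_width: 0.403
```

```bash
python3 go.py 542 262 31; python3 - <<'E'
from h import *
im=manip.camera('scene')
cv2.imwrite('pics/c4.png',cv2.resize(im[130:330,60:330],None,fx=2.9,fy=2.9))
im=manip.camera('side')
cv2.imwrite('pics/c5.png',cv2.resize(im[165:375,240:440],None,fx=2.8,fy=2.8))
E
```

```text
t 6.0333 pos [535.  257.8  75.8] slide [-4.5  7.1 44.7] len 45.0 jaw bearing 63.2 g 0.40309821192791473 J [-0.72  0.4   0.23  1.72 -0.11  1.03  0.66]
```

View pics/c4.png

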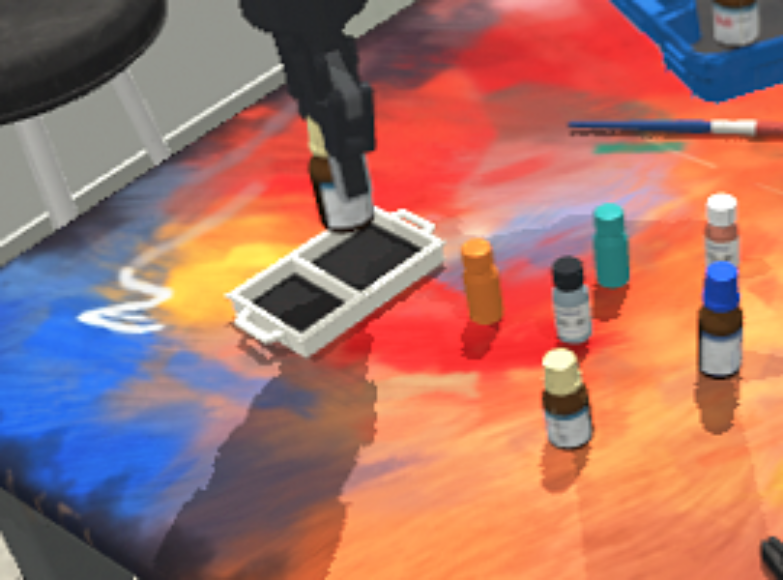

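View pics/c5.png

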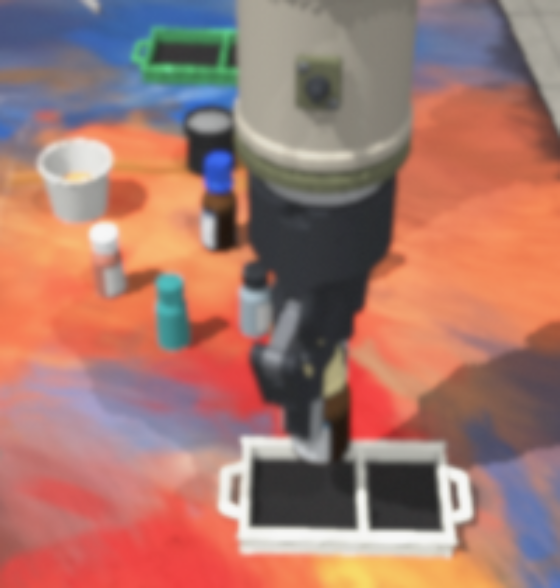

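>>> {"op": "arm_command", "data": {"slide": [[-7.6,9.4,0],[0,0,0],[0,0,15],[0,0,12],[0,0,6],[0,0,0],[0,0,0]], "turn": [0,0,0,0,0,0,0], "grip": [0.7,0.7,0.7,0.7,0.7,0.7,0.7]}}

```text
clock: 6.72
position: [0.5482, 0.2649, 0.0464]
ee_rot: [0.231, 0.973, -0.0, -0.0]
ft_force: [-0.3, -0.4, -0.7]
grip_width: 0.406
```

```bash
python3 go.py 546 263 31
```

```text
t 6.7167 pos [548.2 264.9  46.4] slide [ 1.1 -2.7 15.4] len 16.0 jaw bearing 63.2 g 0.4061097194741865 J [-0.71  0.47  0.23  1.71 -0.12  0.98  0.67]
```

>>> {"op": "arm_command", "data": {"slide": [[1,-2,5],[0,0,4],[0,0,3],[0,0,0],[0,0,0]], "turn": [0,0,0,0,0], "grip": [0.7,0.7,0.7,0.7,0.7]}}

```text
clock: 7.13
position: [0.5466, 0.2638, 0.0342]
ee_rot: [0.231, 0.973, -0.0, -0.0]
ft_force: [0.2, 0.4, -0.7]
grip_width: 0.402
```

>>> {"op": "arm_command", "data": {"slide": [[0,0,2],[0,0,0],[0,0,0]], "turn": [0,0,0], "grip": [0.7,0.7,0.7]}}

```text
clock: 7.38
position: [0.5467, 0.2638, 0.0323]
ee_rot: [0.231, 0.973, 0.0, -0.0]
ft_force: [-0.0, 0.7, -1.1]
grip_width: 0.403
```

>>> {"op": "arm_command", "data": {"slide": [[0,0,2],[0,0,0],[0,0,0]], "turn": [0,0,0], "grip": [0.7,0.7,0.7]}}

```text
clock: 7.63
position: [0.5471, 0.2637, 0.0311]
ee_rot: [0.231, 0.973, 0.0, 0.0]
ft_force: [-3.4, -2.4, 7.2]
grip_width: 0.4
```

>>> {"op": "arm_command", "data": {"slide": [[0,0,1],[0,0,0],[0,0,0]], "turn": [0,0,0], "grip": [0.7,0.7,0.7]}}

```text
clock: 7.88
position: [0.5472, 0.2636, 0.031]
ee_rot: [0.232, 0.973, 0.0, 0.0]
ft_force: [-6.3, -4.2, 16.2]
grip_width: 0.401
```

>>> {"op": "arm_command", "data": {"slide": [[0,0,-1],[0,0,0],[0,0,0],[0,0,0],[0,0,-10],[0,0,-25],[0,0,-30],[0,0,-35],[0,0,0]], "turn": [0,0,0,0,0,0,0,0,0], "grip": [0.6,0.5,0.4,0.4,0.4,0.4,0.4,0.4,0.4]}}

```text
clock: 8.63
position: [0.5499, 0.2652, 0.138]
ee_rot: [0.232, 0.973, 0.004, 0.004]
ft_force: [1.9, 0.5, 0.7]
grip_width: 0.598
```

```bash
python3 go.py 663 53 140; python3 - <<'E'
from h import *
im=manip.camera('scene')
cv2.imwrite('pics/d1.png',cv2.resize(im[130:330,60:330],None,fx=2.9,fy=2.9))
im=manip.camera('wrist')
cv2.imwrite('pics/d2.png',im)
E
```

```text
t 8.6333 pos [549.9 265.2 138. ] slide [-196.6 -138.5   -2.1] len 240.0 jaw bearing 63.2 g 0.5977188867972238 J [-0.72  0.36  0.24  1.64 -0.09  1.14  0.65]
```

View pics/d1.png

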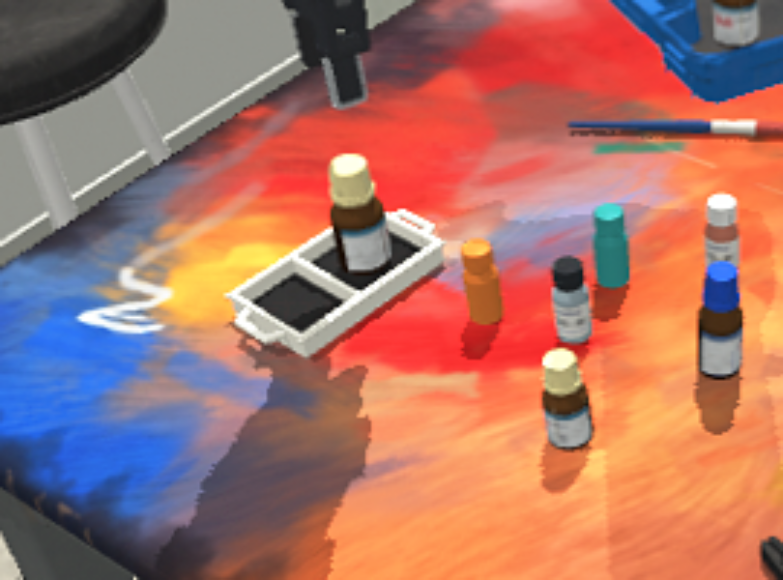

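View pics/d2.png

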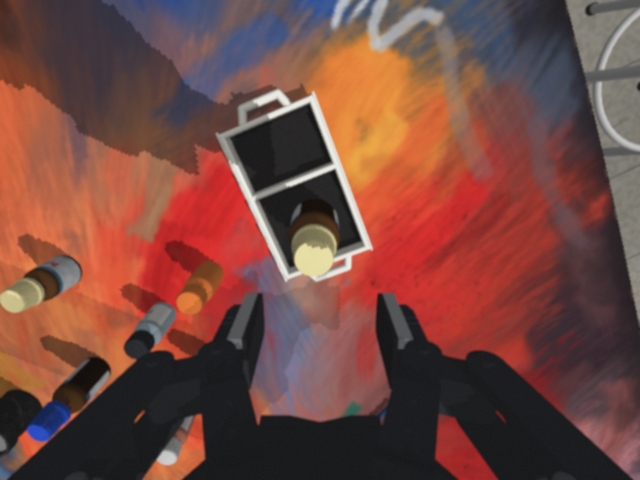

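The yellow-cap bottle stands upright in the large compartment. Next is the red vial.

>>> {"op": "arm_command", "data": {"slide": [[-20,-14,0],[-30,-21,0],[-30,-21,0],[-30,-21,0],[-30,-21,0],[-30,-21,0],[-30,-21,0],[0,0,0],[0,0,0]], "turn": [0,0,0,0,0,0,0,0,0], "grip": [0.4,0.4,0.4,0.4,0.4,0.4,0.4,0.4,0.4]}}

```text
clock: 9.48
position: [0.6622, 0.0453, 0.1289]
ee_rot: [0.234, 0.972, -0.001, -0.001]
ft_force: [-0.6, 0.8, 0.3]
grip_width: 0.603
```

```bash
python3 go.py 663 53 100; python3 - <<'E'
from h import *
im=manip.camera('wrist');C=cam('wrist')
for P in([.663,.053,.056],[.663,.053,0]):
    cv2.circle(im,tuple(int(v) for v in proj(C,P)[0]),3,(255,0,255),-1)
cv2.imwrite('pics/e1.png',im)
for n in("red_vial",):
    for d in manip.tip_of(n,'wrist'): 
        print(n,d['score'],towld(C,d['xyz']).round(3))
E
```

```text
t 9.4833 pos [662.2  45.3 128.9] slide [ 2.7  7.3 28.9] len 30.0 jaw bearing 63.0 g 0.6025837423139888 J [-0.38  0.5   0.33  1.49 -0.17  1.19  1.08]
red_vial 0.96 [ 0.665  0.056 -0.002]
```

View pics/e1.png

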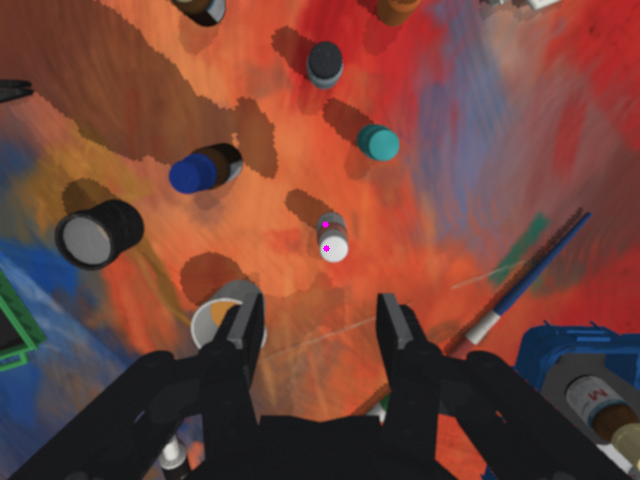

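>>> {"op": "arm_command", "data": {"slide": [[2.8,11.7,10],[0,0,25],[0,0,25],[0,0,15],[0,0,0],[0,0,0]], "turn": [0,0,0,0,0,0], "grip": [0.4,0.4,0.4,0.4,0.4,0.4]}}

```text
clock: 10.08
position: [0.6641, 0.0626, 0.0542]
ee_rot: [0.23, 0.973, -0.0, -0.001]
ft_force: [0.0, -0.1, 0.1]
grip_width: 0.601
```

```bash
python3 go.py 665 57 18; python3 - <<'E'
from h import *
im=manip.camera('wrist')
cv2.imwrite('pics/e2.png',im)
E
```

```text
t 10.0833 pos [664.1  62.6  54.2] slide [-3.4 -4.5 36.2] len 37.0 jaw bearing 63.4 g 0.6008590014615345 J [-0.39  0.58  0.31  1.54 -0.19  1.06  1.07]
```

View pics/e2.png

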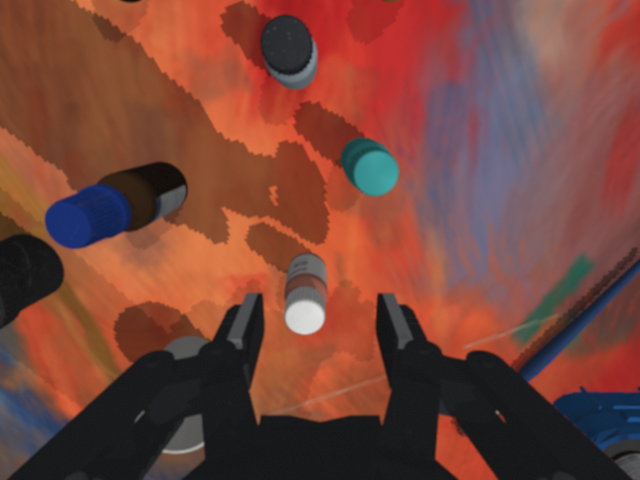

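>>> {"op": "arm_command", "data": {"slide": [[-3.4,-4.5,0],[0,0,15],[0,0,12],[0,0,8],[0,0,0],[0,0,0]], "turn": [0,0,0,0,0,0], "grip": [0.4,0.4,0.4,0.4,0.4,0.4]}}

```text
clock: 10.63
position: [0.6658, 0.055, 0.0201]
ee_rot: [0.231, 0.973, -0.0, -0.0]
ft_force: [-0.1, -0.1, 0.2]
grip_width: 0.599
```

```bash
python3 go.py 665 57 17
```

```text
t 10.6333 pos [665.8  55.   20.1] slide [1.6 1.4 3.1] len 4.0 jaw bearing 63.3 g 0.598787570788269 J [-0.37  0.62  0.3   1.55 -0.2   1.    1.09]
```

>>> {"op": "arm_command", "data": {"slide": [[1,1,3],[0,0,0],[0,0,0],[0,0,0],[0,0,0],[0,0,0],[0,0,0],[0,0,0]], "turn": [0,0,0,0,0,0,0,0], "grip": [0.4,0.5,0.6,0.85,0.85,0.85,0.85,0.85], "newtons": 25}}

```text
clock: 11.3
position: [0.6658, 0.0563, 0.0177]
ee_rot: [0.231, 0.973, 0.0, 0.0]
ft_force: [-1.2, 0.3, 4.3]
grip_width: 0.253
```

>>> {"op": "arm_command", "data": {"slide": [[0,0,0],[0,0,-10],[0,0,-25],[0,0,-30],[0,0,-30],[0,0,-10],[0,0,0],[0,0,0]], "turn": [0,0,0,0,0,0,0,0], "grip": [0.85,0.85,0.85,0.85,0.85,0.85,0.85,0.85]}}

```text
clock: 11.97
position: [0.6656, 0.0564, 0.1226]
ee_rot: [0.231, 0.973, 0.0, 0.0]
ft_force: [0.2, 0.3, -1.7]
grip_width: 0.254
```

```bash
python3 go.py 482 266.6 120 90; python3 - <<'E'
from h import *
im=manip.camera('wrist')
cv2.imwrite('pics/e3.png',im)
E
```

```text
t 11.9667 pos [665.6  56.4 122.6] slide [258.6 105.1   2.5] len 279.0 jaw bearing 63.3 g 0.25410388057825545 J [-0.39  0.51  0.33  1.48 -0.17  1.18  1.07]
turn -26.7
turn 153.3
```

View pics/e3.png

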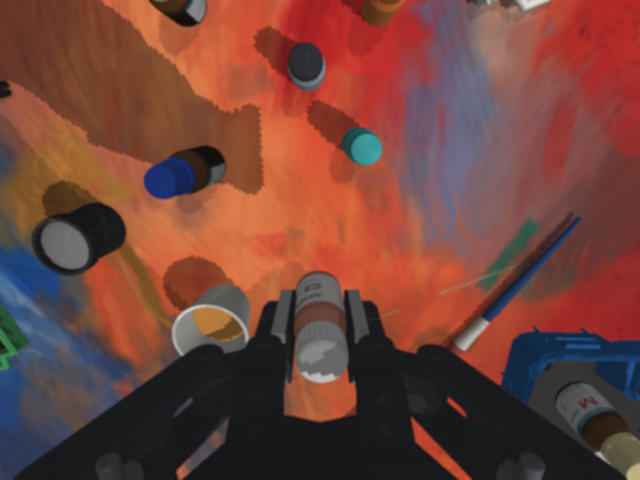

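>>> {"op": "arm_command", "data": {"slide": [[18,7,0],[29,12,0],[32,13,0],[32,13,0],[32,13,0],[32,13,0],[32,13,0],[32,13,0],[20,8,0],[0,0,0]], "turn": [0,0,0,0,0,0,0,0,0,0], "grip": [0.85,0.85,0.85,0.85,0.85,0.85,0.85,0.85,0.85,0.85]}}

```text
clock: 12.85
position: [0.4769, 0.271, 0.1206]
ee_rot: [0.228, 0.974, -0.0, -0.002]
ft_force: [0.2, 0.9, -0.2]
grip_width: 0.255
```

>>> {"op": "arm_command", "data": {"slide": [[0,0,0],[0,0,0],[0,0,0],[0,0,0],[0,0,0],[0,0,0]], "turn": [-5.6,-5.6,-5.6,-5.6,0,0], "grip": [0.85,0.85,0.85,0.85,0.85,0.85]}}

```text
clock: 13.35
position: [0.4812, 0.2659, 0.1212]
ee_rot: [0.04, 0.999, -0.001, -0.001]
ft_force: [-0.3, -0.3, -0.5]
grip_width: 0.251
```

```bash
python3 go.py 482 266.6 60
```

```text
t 13.35 pos [481.2 265.9 121.2] slide [-0.8  0.8 61.2] len 61.0 jaw bearing 85.5 g 0.25081639710170894 J [-0.74  0.26  0.17  1.8  -0.05  1.09  0.94]
```

>>> {"op": "arm_command", "data": {"slide": [[-0.8,0.8,15],[0,0,25],[0,0,25],[0,0,12],[0,0,0],[0,0,0]], "turn": [0,0,0,0,0,0], "grip": [0.85,0.85,0.85,0.85,0.85,0.85]}}

```text
clock: 13.85
position: [0.4823, 0.2671, 0.0452]
ee_rot: [0.039, 0.999, -0.0, -0.0]
ft_force: [-0.3, 0.3, 0.7]
grip_width: 0.252
```

```bash
python3 go.py 482 266.6 23; python3 - <<'E'
from h import *
im=manip.camera('wrist')
cv2.imwrite('pics/e4.png',im)
im=manip.camera('scene')
cv2.imwrite('pics/e5.png',cv2.resize(im[130:330,60:330],None,fx=2.9,fy=2.9))
E
```

```text
t 13.85 pos [482.3 267.1  45.2] slide [ 0.2 -0.5 22.2] len 22.0 jaw bearing 85.6 g 0.2520794464093154 J [-0.73  0.35  0.16  1.86 -0.07  0.93  0.96]
```

View pics/e4.png

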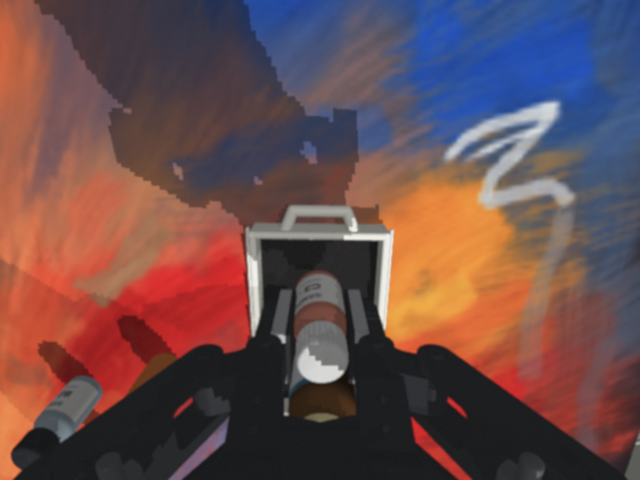

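View pics/e5.png

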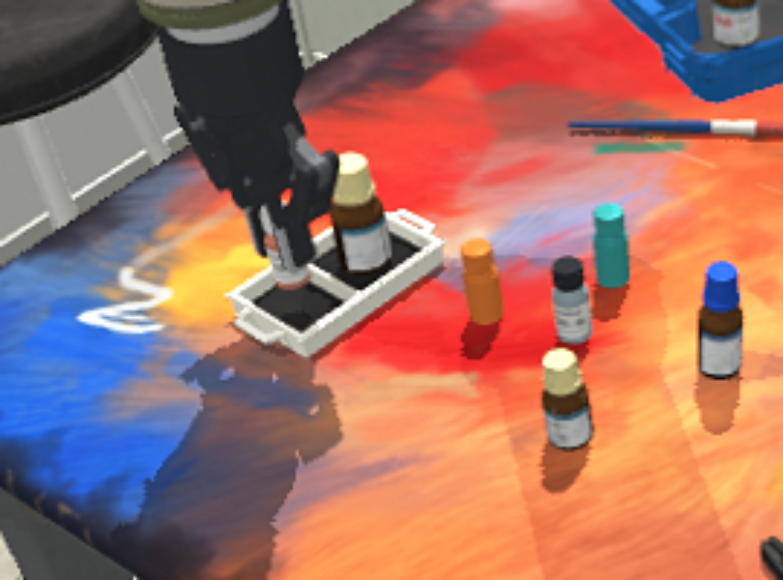

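>>> {"op": "arm_command", "data": {"slide": [[0,0,8],[0,0,7],[0,0,4],[0,0,0],[0,0,0]], "turn": [0,0,0,0,0], "grip": [0.85,0.85,0.85,0.85,0.85]}}

```text
clock: 14.37
position: [0.4822, 0.2672, 0.026]
ee_rot: [0.038, 0.999, -0.0, -0.0]
ft_force: [0.5, -0.4, 0.3]
grip_width: 0.252
```

>>> {"op": "arm_command", "data": {"slide": [[0,0,2],[0,0,0],[0,0,0]], "turn": [0,0,0], "grip": [0.85,0.85,0.85]}}

```text
clock: 14.62
position: [0.4824, 0.2674, 0.0244]
ee_rot: [0.038, 0.999, 0.0, 0.0]
ft_force: [0.3, 0.2, -0.7]
grip_width: 0.252
```

>>> {"op": "arm_command", "data": {"slide": [[0,0,1.5],[0,0,0],[0,0,0]], "turn": [0,0,0], "grip": [0.85,0.85,0.85]}}

```text
clock: 14.87
position: [0.4824, 0.2674, 0.0228]
ee_rot: [0.038, 0.999, 0.0, 0.0]
ft_force: [0.6, -0.3, 0.0]
grip_width: 0.258
```

>>> {"op": "arm_command", "data": {"slide": [[0,0,1.2],[0,0,0],[0,0,0]], "turn": [0,0,0], "grip": [0.85,0.85,0.85]}}

```text
clock: 15.12
position: [0.4828, 0.2674, 0.0225]
ee_rot: [0.038, 0.999, 0.0, 0.0]
ft_force: [-3.2, -2.0, 9.4]
grip_width: 0.251
```

Contact with the liner. Releasing gently and lifting.

>>> {"op": "arm_command", "data": {"slide": [[0,0,-0.5],[0,0,0],[0,0,0],[0,0,0],[0,0,-10],[0,0,-25],[0,0,-30],[0,0,-35],[0,0,-15],[0,0,0]], "turn": [0,0,0,0,0,0,0,0,0,0], "grip": [0.7,0.65,0.6,0.6,0.6,0.6,0.6,0.5,0.4,0.4]}}

```text
clock: 15.95
position: [0.4845, 0.2685, 0.1422]
ee_rot: [0.038, 0.999, 0.002, 0.003]
ft_force: [-0.0, 0.9, -0.4]
grip_width: 0.598
```

```bash
python3 go.py 582 3.5 130; python3 - <<'E'
from h import *
im=manip.camera('scene')
cv2.imwrite('pics/f1.png',cv2.resize(im[130:330,60:330],None,fx=2.9,fy=2.9))
E
```

```text
t 15.95 pos [484.5 268.5 142.2] slide [-117.3 -256.9   11.6] len 283.0 jaw bearing 85.6 g 0.598140578930808 J [-0.74  0.24  0.18  1.78 -0.05  1.12  0.94]
```

View pics/f1.png

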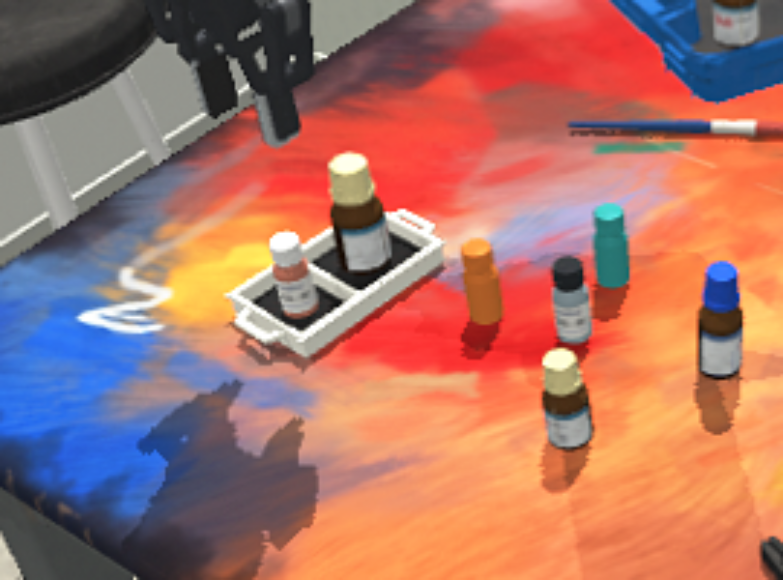

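>>> {"op": "arm_command", "data": {"slide": [[-9,-20,0],[-13,-29,0],[-14,-30,0],[-14,-30,0],[-14,-30,0],[-14,-30,0],[-14,-30,0],[-14,-30,0],[-12,-27,0],[0,0,0]], "turn": [0,0,0,0,0,0,0,0,0,0], "grip": [0.4,0.4,0.4,0.4,0.4,0.4,0.4,0.4,0.4,0.4]}}

```text
clock: 16.83
position: [0.5811, -0.0044, 0.1363]
ee_rot: [0.042, 0.999, -0.002, -0.0]
ft_force: [-0.3, -0.5, -0.1]
grip_width: 0.598
```

```bash
python3 go.py 583 4 100; python3 - <<'E'
from h import *
im=manip.camera('wrist');C=cam('wrist')
for P in([.583,.004,.078],[.583,.004,0]):
    cv2.circle(im,tuple(int(v) for v in proj(C,P)[0]),3,(255,0,255),-1)
cv2.imwrite('pics/g1.png',im)
for n in("blue_cap_bottle",'black_cap_vial','loupe','green_tray'):
    for d in manip.tip_of(n,'wrist')[:4]: 
        print(n,d['score'],towld(C,d['xyz']).round(3))
E
```

```text
t 16.8333 pos [581.1  -4.4 136.3] slide [-1.2  8.6 36.3] len 37.0 jaw bearing 85.2 g 0.5984185772080924 J [-0.37  0.31  0.35  1.72 -0.11  1.13  1.51]
blue_cap_bottle 0.93 [ 0.583  0.007 -0.001]
blue_cap_bottle 0.48 [ 0.544 -0.252  0.001]
black_cap_vial 0.93 [0.548 0.164 0.   ]
black_cap_vial 0.84 [ 0.558  0.103 -0.001]
black_cap_vial 0.73 [0.616 0.12  0.001]
loupe 0.81 [ 0.588 -0.097 -0.002]
green_tray 0.75 [ 0.543 -0.25   0.   ]
```

View pics/g1.png

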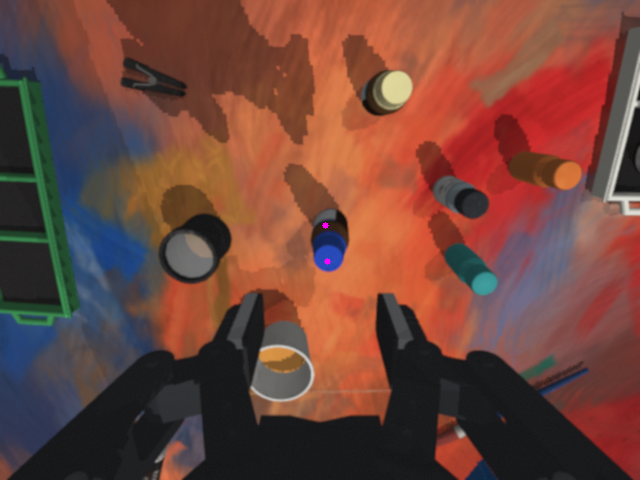

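>>> {"op": "arm_command", "data": {"slide": [[0.8,7,0],[0,0,20],[0,0,25],[0,0,15],[0,0,0],[0,0,0]], "turn": [0,0,0,0,0,0], "grip": [0.4,0.4,0.4,0.4,0.4,0.4]}}

```text
clock: 17.58
position: [0.5799, 0.0114, 0.0769]
ee_rot: [0.037, 0.999, 0.0, -0.001]
ft_force: [0.5, 0.3, 0.3]
grip_width: 0.599
```

```bash
python3 go.py 581 5.5 22; python3 - <<'E'
from h import *
im=manip.camera('wrist')
cv2.imwrite('pics/g2.png',im)
E
```

```text
t 17.5833 pos [579.9  11.4  76.9] slide [-1.6 -5.8 54.8] len 55.0 jaw bearing 85.7 g 0.5991011273274449 J [-0.37  0.38  0.33  1.77 -0.14  1.02  1.51]
```

View pics/g2.png

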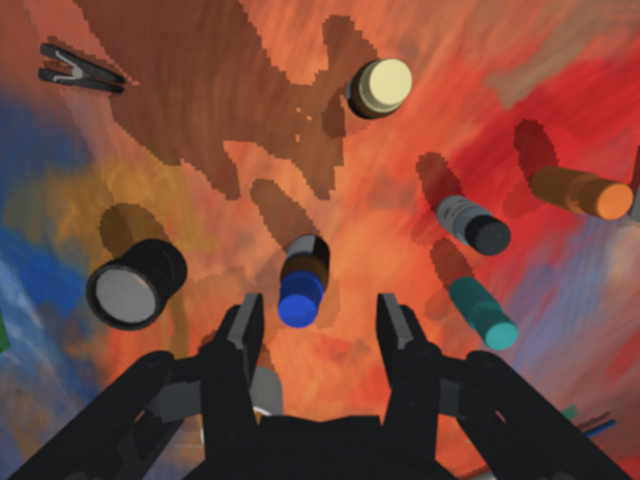

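>>> {"op": "arm_command", "data": {"slide": [[-1,-7,0],[0,0,15],[0,0,20],[0,0,14],[0,0,4],[0,0,0],[0,0,0]], "turn": [0,0,0,0,0,0,0], "grip": [0.4,0.4,0.4,0.4,0.4,0.4,0.4]}}

```text
clock: 18.22
position: [0.5816, 0.0029, 0.0253]
ee_rot: [0.038, 0.999, 0.0, 0.001]
ft_force: [0.0, 0.6, -0.3]
grip_width: 0.602
```

```bash
python3 go.py 581 4 22; python3 - <<'E'
from h import *
im=manip.camera('wrist')
cv2.imwrite('pics/g3.png',im)
E
```

```text
t 18.2167 pos [581.6   2.9  25.3] slide [0.7 1.1 3.3] len 4.0 jaw bearing 85.6 g 0.602149845507835 J [-0.35  0.45  0.32  1.8  -0.17  0.92  1.54]
```

View pics/g3.png

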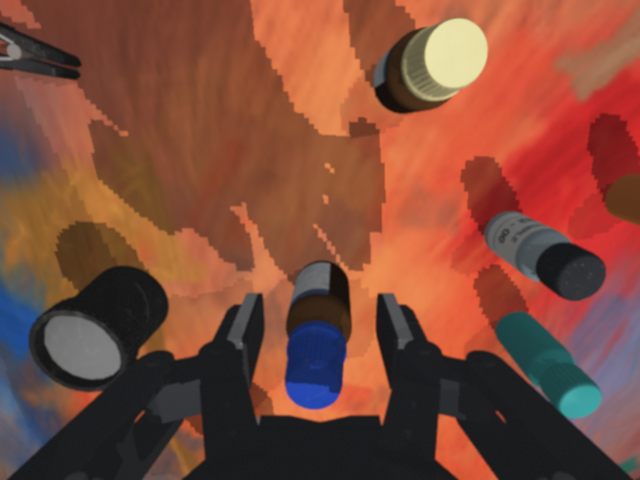

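The blue-cap bottle (318,335) is between the pads. Closing.

>>> {"op": "arm_command", "data": {"slide": [[0,0,2],[0,0,0],[0,0,0],[0,0,0],[0,0,0],[0,0,0],[0,0,0],[0,0,0]], "turn": [0,0,0,0,0,0,0,0], "grip": [0.4,0.5,0.6,0.8,0.8,0.8,0.8,0.8], "newtons": 28}}

```text
clock: 18.93
position: [0.5812, 0.0031, 0.0226]
ee_rot: [0.038, 0.999, 0.0, 0.0]
ft_force: [-2.1, -0.1, 6.0]
grip_width: 0.314
```

>>> {"op": "arm_command", "data": {"slide": [[0,0,0],[0,0,-10],[0,0,-25],[0,0,-30],[0,0,-30],[0,0,0],[0,0,0]], "turn": [0,0,0,0,0,0,0], "grip": [0.8,0.8,0.8,0.8,0.8,0.8,0.8]}}

```text
clock: 19.52
position: [0.582, 0.0032, 0.1193]
ee_rot: [0.038, 0.999, 0.0, 0.002]
ft_force: [0.1, 0.2, -0.9]
grip_width: 0.314
```

```bash
python3 go.py 482 -248 119; python3 go.py 600 -266 119; python3 - <<'E'
from h import *
im=manip.camera('wrist');C=cam('wrist')
for P in([.482,-.248,.005],[.6,-.266,.005],[.541,-.257,.005]):
    cv2.circle(im,tuple(int(v) for v in proj(C,P)[0]),3,(255,0,255),-1)
cv2.imwrite('pics/g4.png',im)
E
```

```text
t 19.5167 pos [582.    3.2 119.3] slide [  80.6 -258.1   -0.3] len 270.0 jaw bearing 85.7 g 0.31419337908367945 J [-0.37  0.33  0.35  1.73 -0.12  1.1   1.51]
t 19.5167 pos [582.    3.2 119.3] slide [-3.840e+01 -2.671e+02  1.000e-01] len 270.0 jaw bearing 85.7 g 0.31419337908367945 J [-0.37  0.33  0.35  1.73 -0.12  1.1   1.51]
```

View pics/g4.png

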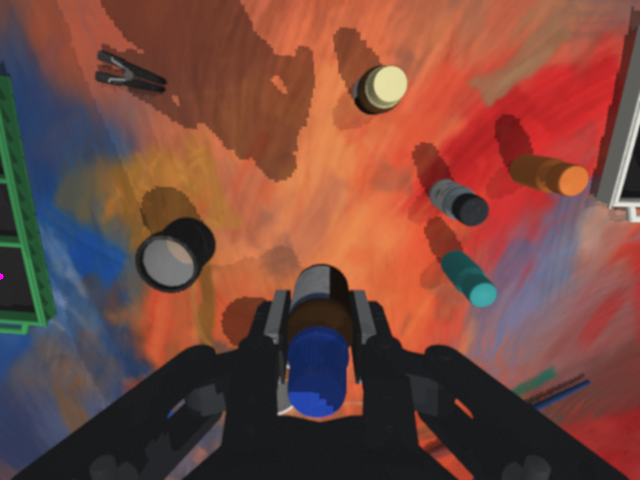

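>>> {"op": "arm_command", "data": {"slide": [[6,-20,0],[9,-29,0],[10,-31,0],[10,-31,0],[10,-31,0],[10,-31,0],[10,-31,0],[10,-31,0],[6,-23,0],[0,0,0]], "turn": [0,0,0,0,0,0,0,0,0,0], "grip": [0.8,0.8,0.8,0.8,0.8,0.8,0.8,0.8,0.8,0.8]}}

```text
clock: 20.4
position: [0.477, -0.2532, 0.1161]
ee_rot: [0.042, 0.999, -0.001, -0.001]
ft_force: [-0.6, 0.1, -1.3]
grip_width: 0.31
```

>>> {"op": "arm_command", "data": {"slide": [[0,0,0],[0,0,15],[0,0,20],[0,0,10],[0,0,0],[0,0,0]], "turn": [0,0,0,0,0,0], "grip": [0.8,0.8,0.8,0.8,0.8,0.8]}}

```text
clock: 20.9
position: [0.4804, -0.2471, 0.0716]
ee_rot: [0.037, 0.999, 0.0, -0.001]
ft_force: [-0.1, 0.9, -0.0]
grip_width: 0.308
```

```bash
python3 go.py 482 -248 27; python3 - <<'E'
from h import *
im=manip.camera('wrist');C=cam('wrist')
for P in([.482,-.248,.005],[.6,-.266,.005],[.541,-.257,.005]):
    cv2.circle(im,tuple(int(v) for v in proj(C,P)[0]),3,(255,0,255),-1)
cv2.imwrite('pics/g5.png',im)
im=manip.camera('scene')
cv2.imwrite('pics/g6.png',cv2.resize(im[210:410,300:570],None,fx=2.9,fy=2.9))
E
```

```text
t 20.9 pos [ 480.4 -247.1   71.6] slide [-1.8 -0.8 44.6] len 45.0 jaw bearing 85.7 g 0.3079907597282634 J [-0.02  0.32  0.48  1.88 -0.17  0.98  2.03]
```

View pics/g5.png

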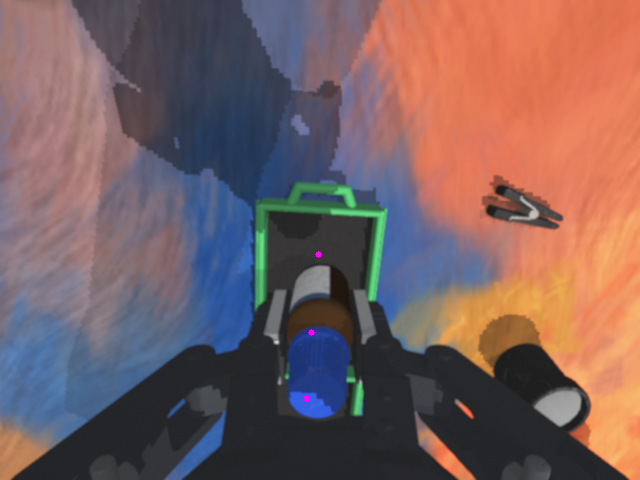

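View pics/g6.png

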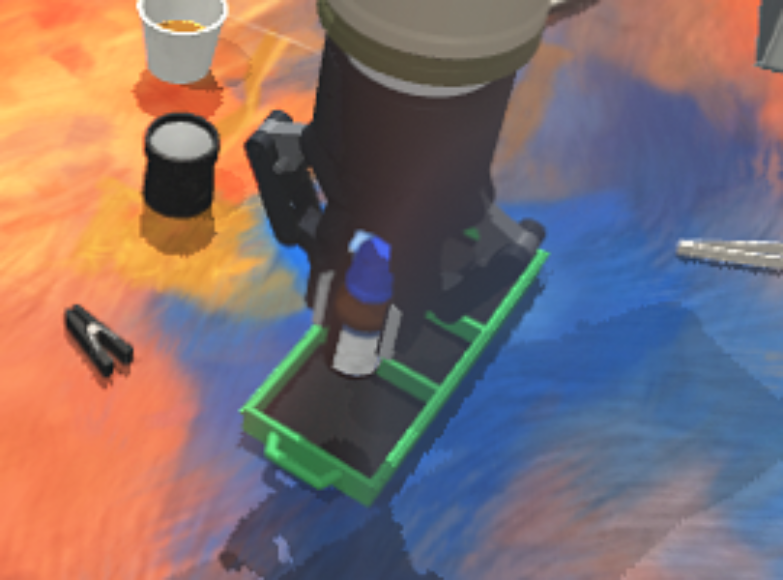

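>>> {"op": "arm_command", "data": {"slide": [[-1.5,-0.8,10],[0,0,14],[0,0,10],[0,0,5],[0,0,2],[0,0,0],[0,0,0]], "turn": [0,0,0,0,0,0,0], "grip": [0.8,0.8,0.8,0.8,0.8,0.8,0.8]}}

```text
clock: 21.58
position: [0.4822, -0.249, 0.0314]
ee_rot: [0.038, 0.999, -0.0, 0.0]
ft_force: [-0.0, 0.5, 0.2]
grip_width: 0.312
```

>>> {"op": "arm_command", "data": {"slide": [[0,0,1.5],[0,0,0],[0,0,0]], "turn": [0,0,0], "grip": [0.8,0.8,0.8]}}

```text
clock: 21.83
position: [0.4822, -0.2489, 0.0298]
ee_rot: [0.038, 0.999, 0.0, 0.0]
ft_force: [-0.4, 0.4, -1.5]
grip_width: 0.311
```

>>> {"op": "arm_command", "data": {"slide": [[0,0,1.5],[0,0,0],[0,0,0]], "turn": [0,0,0], "grip": [0.8,0.8,0.8]}}

```text
clock: 22.08
position: [0.482, -0.2488, 0.028]
ee_rot: [0.038, 0.999, 0.0, -0.0]
ft_force: [0.1, -0.2, -0.5]
grip_width: 0.311
```

>>> {"op": "arm_command", "data": {"slide": [[0,0,1.2],[0,0,0],[0,0,0]], "turn": [0,0,0], "grip": [0.8,0.8,0.8]}}

```text
clock: 22.33
position: [0.4823, -0.249, 0.0275]
ee_rot: [0.038, 0.999, 0.0, 0.0]
ft_force: [-1.8, 1.6, 7.7]
grip_width: 0.31
```

>>> {"op": "arm_command", "data": {"slide": [[0,0,-0.4],[0,0,0],[0,0,0],[0,0,0],[0,0,-10],[0,0,-25],[0,0,-30],[0,0,-35],[0,0,-10],[0,0,0]], "turn": [0,0,0,0,0,0,0,0,0,0], "grip": [0.65,0.6,0.55,0.55,0.55,0.55,0.55,0.5,0.5,0.5]}}

```text
clock: 23.17
position: [0.4838, -0.2498, 0.1412]
ee_rot: [0.038, 0.999, -0.001, 0.003]
ft_force: [0.6, 0.2, -0.5]
grip_width: 0.499
```

```bash
python3 go.py 559 101 140 58; python3 - <<'E'
from h import *
im=manip.camera('scene')
cv2.imwrite('pics/h1.png',cv2.resize(im[210:410,300:570],None,fx=2.9,fy=2.9))
im=manip.camera('wrist')
cv2.imwrite('pics/h2.png',im)
E
```

```text
t 23.1667 pos [ 483.8 -249.8  141.2] slide [-48.3 355.5   1.1] len 359.0 jaw bearing 85.6 g 0.49917637898486267 J [-0.05  0.23  0.5   1.82 -0.13  1.12  1.99]
turn -152.4
turn 27.6
```

View pics/h1.png

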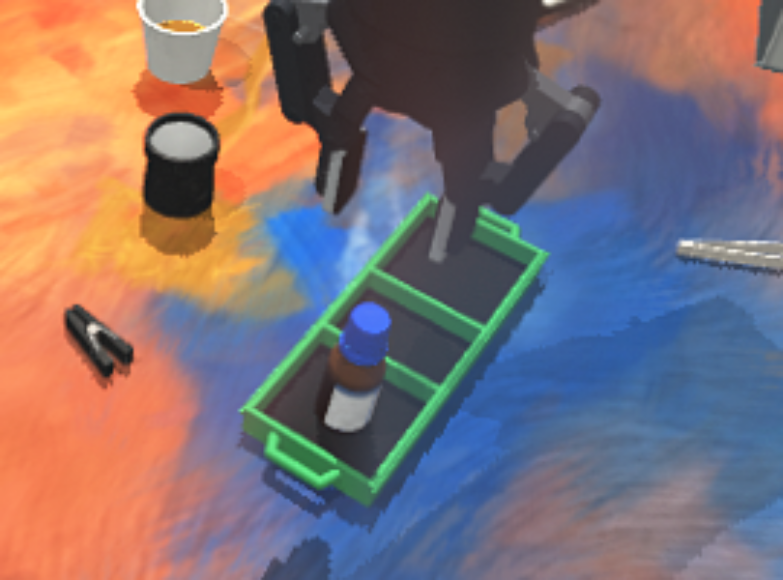

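View pics/h2.png

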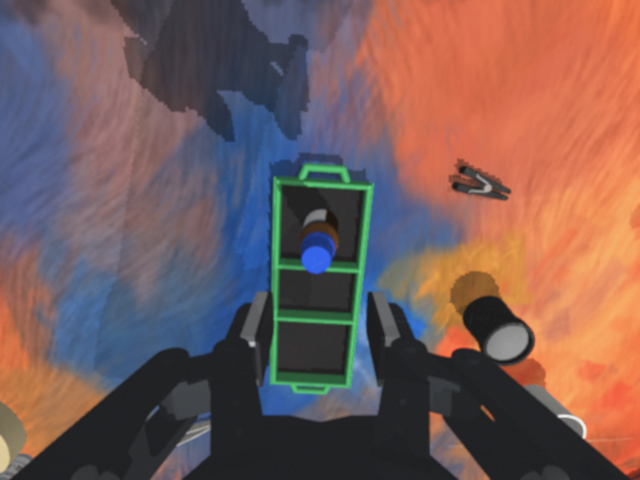

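>>> {"op": "arm_command", "data": {"slide": [[-3,22,0],[-5,35,0],[-5,38,0],[-5,38,0],[-5,38,0],[-5,38,0],[-5,38,0],[-5,38,0],[-5,38,0],[-5,32,0]], "turn": [0,0,0,0,0,0,0,0,0,0], "grip": [0.45,0.45,0.45,0.45,0.45,0.45,0.45,0.45,0.45,0.45]}}

```text
clock: 24.1
position: [0.5558, 0.1044, 0.1357]
ee_rot: [0.037, 0.999, -0.0, -0.001]
ft_force: [0.3, -0.5, -0.1]
grip_width: 0.552
```

>>> {"op": "arm_command", "data": {"slide": [[0,0,0],[0,0,0],[0,0,0],[0,0,0],[0,0,0],[0,0,0]], "turn": [6.9,6.9,6.9,6.9,0,0], "grip": [0.45,0.45,0.45,0.45,0.45,0.45]}}

```text
clock: 24.6
position: [0.5561, 0.1014, 0.1361]
ee_rot: [0.273, 0.962, -0.001, -0.001]
ft_force: [-0.0, 0.1, -0.1]
grip_width: 0.544
```

```bash
python3 go.py 559 101 100; python3 - <<'E'
from h import *
im=manip.camera('wrist');C=cam('wrist')
for P in([.559,.101,.056],[.559,.101,0]):
    cv2.circle(im,tuple(int(v) for v in proj(C,P)[0]),3,(255,0,255),-1)
cv2.imwrite('pics/i1.png',im)
for d in manip.tip_of('black_cap_vial','wrist')[:4]: 
        print(d['score'],towld(C,d['xyz']).round(3))
E
```

```text
t 24.6 pos [556.1 101.4 136.1] slide [-2.7  1.3 36.1] len 36.0 jaw bearing 58.3 g 0.5443506201454386 J [-0.55  0.28  0.33  1.76 -0.1   1.12  0.84]
0.86 [0.615 0.117 0.001]
0.83 [ 0.545  0.158 -0.003]
0.6 [ 0.56   0.102 -0.   ]
```

View pics/i1.png

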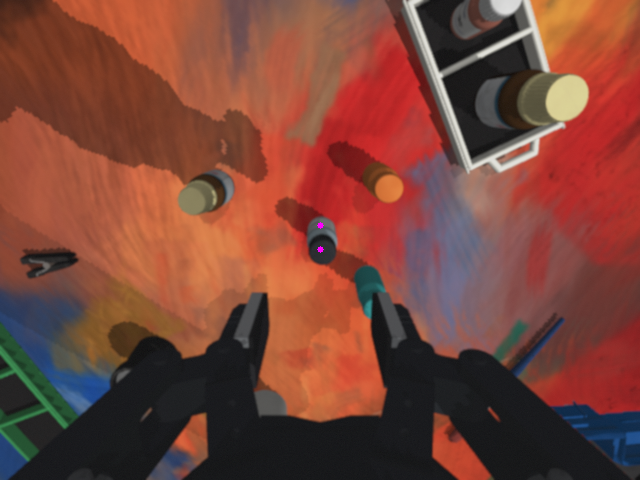

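>>> {"op": "arm_command", "data": {"slide": [[-2.7,1.3,10],[0,0,25],[0,0,25],[0,0,15],[0,0,5],[0,0,0],[0,0,0]], "turn": [0,0,0,0,0,0,0], "grip": [0.45,0.45,0.45,0.45,0.45,0.45,0.45]}}

```text
clock: 25.28
position: [0.5601, 0.101, 0.0576]
ee_rot: [0.275, 0.961, 0.0, 0.0]
ft_force: [-0.1, 0.3, 0.7]
grip_width: 0.546
```

```bash
python3 go.py 559 101 17; python3 - <<'E'
from h import *
im=manip.camera('wrist')
cv2.imwrite('pics/i2.png',im)
E
```

```text
t 25.2833 pos [560.1 101.   57.6] slide [ 0.9 -0.6 40.6] len 41.0 jaw bearing 58.1 g 0.546158398879416 J [-0.53  0.38  0.32  1.81 -0.14  0.97  0.87]
```

View pics/i2.png

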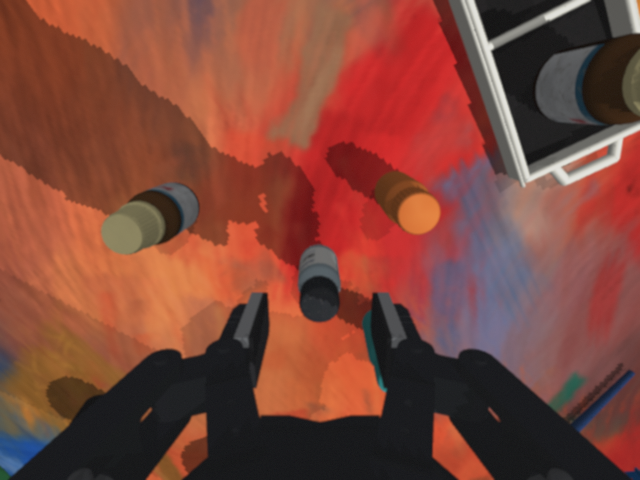

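>>> {"op": "arm_command", "data": {"slide": [[0.9,-0.6,8],[0,0,15],[0,0,12],[0,0,4],[0,0,0],[0,0,0]], "turn": [0,0,0,0,0,0], "grip": [0.45,0.45,0.45,0.45,0.45,0.45]}}

```text
clock: 25.83
position: [0.5588, 0.1011, 0.0185]
ee_rot: [0.275, 0.961, 0.0, 0.0]
ft_force: [0.1, -0.7, 0.1]
grip_width: 0.551
```

>>> {"op": "arm_command", "data": {"slide": [[0,0,1],[0,0,0],[0,0,0],[0,0,0],[0,0,0],[0,0,0],[0,0,0],[0,0,0]], "turn": [0,0,0,0,0,0,0,0], "grip": [0.45,0.5,0.6,0.85,0.85,0.85,0.85,0.85], "newtons": 25}}

```text
clock: 26.5
position: [0.5589, 0.1012, 0.0177]
ee_rot: [0.275, 0.961, 0.0, 0.0]
ft_force: [-0.6, 0.3, 5.3]
grip_width: 0.257
```

>>> {"op": "arm_command", "data": {"slide": [[0,0,0],[0,0,-10],[0,0,-25],[0,0,-30],[0,0,-30],[0,0,-10],[0,0,0],[0,0,0]], "turn": [0,0,0,0,0,0,0,0], "grip": [0.85,0.85,0.85,0.85,0.85,0.85,0.85,0.85]}}

```text
clock: 27.17
position: [0.5587, 0.1012, 0.1226]
ee_rot: [0.275, 0.961, 0.0, 0.0]
ft_force: [-0.0, 0.1, 0.0]
grip_width: 0.251
```

```bash
python3 go.py 541 -257 122 81.4; python3 - <<'E'
from h import *
im=manip.camera('wrist')
cv2.imwrite('pics/i3.png',im)
E
```

```text
t 27.1667 pos [558.7 101.2 122.6] slide [-174.5 -313.3    0.4] len 359.0 jaw bearing 58.1 g 0.2509873283669029 J [-0.54  0.3   0.34  1.77 -0.11  1.1   0.84]
turn -23.3
turn 156.7
```

View pics/i3.png

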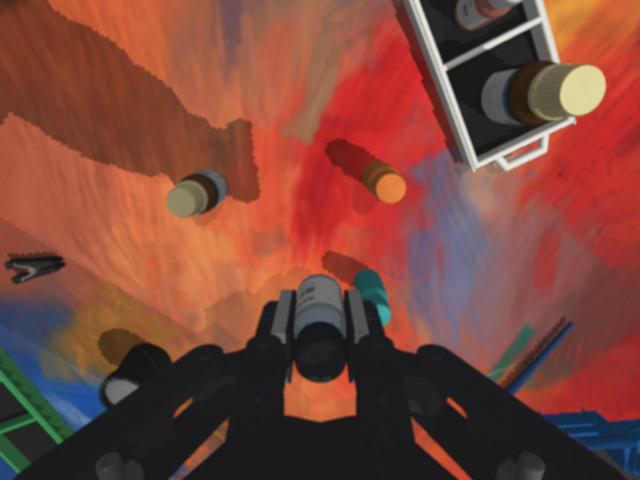

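>>> {"op": "arm_command", "data": {"slide": [[-11,-20,0],[-17,-31,0],[-18,-33,0],[-18,-33,0],[-18,-33,0],[-18,-33,0],[-18,-33,0],[-18,-33,0],[-18,-33,0],[-18,-31,0]], "turn": [0,0,0,0,0,0,0,0,0,0], "grip": [0.85,0.85,0.85,0.85,0.85,0.85,0.85,0.85,0.85,0.85]}}

```text
clock: 28.05
position: [0.5375, -0.2573, 0.1206]
ee_rot: [0.275, 0.961, -0.0, -0.001]
ft_force: [0.8, -0.3, -0.3]
grip_width: 0.252
```

>>> {"op": "arm_command", "data": {"slide": [[0,0,0],[0,0,0],[0,0,0],[0,0,0],[0,0,0],[0,0,0],[0,0,0]], "turn": [0,-5.8,-5.8,-5.8,-5.8,0,0], "grip": [0.85,0.85,0.85,0.85,0.85,0.85,0.85]}}

```text
clock: 28.63
position: [0.5383, -0.2553, 0.121]
ee_rot: [0.078, 0.997, 0.0, -0.001]
ft_force: [-0.7, -0.7, -0.7]
grip_width: 0.254
```

```bash
python3 go.py 541 -257 45
```

```text
t 28.6333 pos [ 538.3 -255.3  121. ] slide [-3.1 -1.3 76. ] len 76.0 jaw bearing 81.1 g 0.2536999100685967 J [ 0.01  0.37  0.44  1.69 -0.17  1.12  1.91]
```

>>> {"op": "arm_command", "data": {"slide": [[-3.1,-1.3,10],[0,0,25],[0,0,25],[0,0,15],[0,0,0],[0,0,0],[0,0,0]], "turn": [0,0,0,0,0,0,0], "grip": [0.85,0.85,0.85,0.85,0.85,0.85,0.85]}}

```text
clock: 29.22
position: [0.5424, -0.2576, 0.0479]
ee_rot: [0.077, 0.997, -0.0, 0.0]
ft_force: [-0.7, 0.2, 0.2]
grip_width: 0.253
```

```bash
python3 go.py 541 -257 23; python3 - <<'E'
from h import *
im=manip.camera('wrist')
cv2.imwrite('pics/j1.png',im)
im=manip.camera('scene')
cv2.imwrite('pics/j2.png',cv2.resize(im[210:410,300:570],None,fx=2.9,fy=2.9))
E
```

```text
t 29.2167 pos [ 542.4 -257.6   47.9] slide [ 1.5  0.4 24.9] len 25.0 jaw bearing 81.2 g 0.25274262907003725 J [ 0.03  0.47  0.42  1.74 -0.22  0.98  1.95]
```

View pics/j1.png

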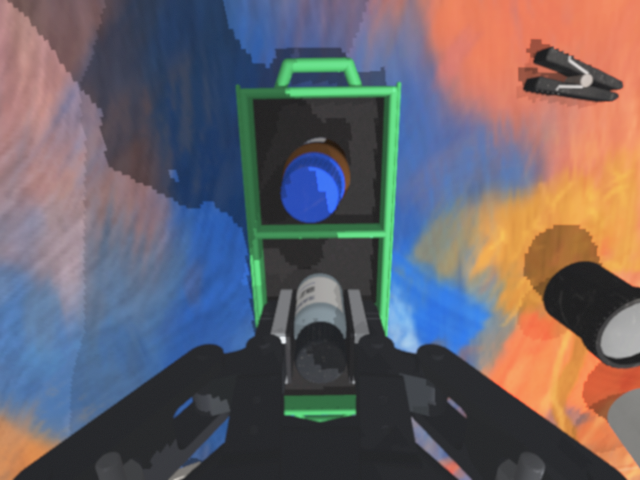

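View pics/j2.png

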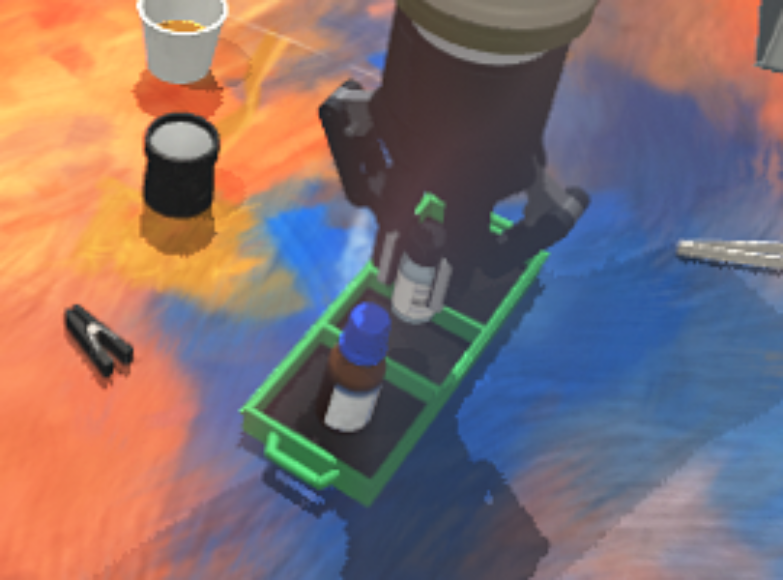

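>>> {"op": "arm_command", "data": {"slide": [[1.5,0.4,8],[0,0,8],[0,0,5],[0,0,2],[0,0,0],[0,0,0]], "turn": [0,0,0,0,0,0], "grip": [0.85,0.85,0.85,0.85,0.85,0.85]}}

```text
clock: 29.82
position: [0.5404, -0.2567, 0.0242]
ee_rot: [0.076, 0.997, 0.0, -0.0]
ft_force: [0.6, -0.3, -0.5]
grip_width: 0.255
```

>>> {"op": "arm_command", "data": {"slide": [[0,0,1.2],[0,0,0],[0,0,0]], "turn": [0,0,0], "grip": [0.85,0.85,0.85]}}

```text
clock: 30.07
position: [0.5405, -0.2567, 0.0232]
ee_rot: [0.076, 0.997, 0.0, 0.0]
ft_force: [0.3, 0.3, -0.1]
grip_width: 0.255
```

>>> {"op": "arm_command", "data": {"slide": [[0,0,1.2],[0,0,0],[0,0,0]], "turn": [0,0,0], "grip": [0.85,0.85,0.85]}}

```text
clock: 30.32
position: [0.5408, -0.2568, 0.0227]
ee_rot: [0.076, 0.997, 0.0, 0.0]
ft_force: [-1.9, 1.1, 7.6]
grip_width: 0.259
```

>>> {"op": "arm_command", "data": {"slide": [[0,0,-0.4],[0,0,0],[0,0,0],[0,0,0],[0,0,-10],[0,0,-25],[0,0,-30],[0,0,-35],[0,0,-5],[0,0,0]], "turn": [0,0,0,0,0,0,0,0,0,0], "grip": [0.7,0.65,0.6,0.6,0.6,0.6,0.6,0.4,0.2,0.15]}}

```text
clock: 31.15
position: [0.542, -0.2575, 0.1307]
ee_rot: [0.076, 0.997, -0.0, 0.003]
ft_force: [1.1, 0.1, -0.9]
grip_width: 0.805
```

```bash
python3 go.py 587 -100 135; python3 - <<'E'
from h import *
im=manip.camera('scene')
cv2.imwrite('pics/k1.png',cv2.resize(im[210:410,300:570],None,fx=2.9,fy=2.9))
E
```

```text
t 31.15 pos [ 542.  -257.5  130.7] slide [-20.5 162.5  -4.3] len 164.0 jaw bearing 81.2 g 0.8052508345700098 J [ 0.01  0.37  0.45  1.68 -0.17  1.13  1.92]
```

View pics/k1.png

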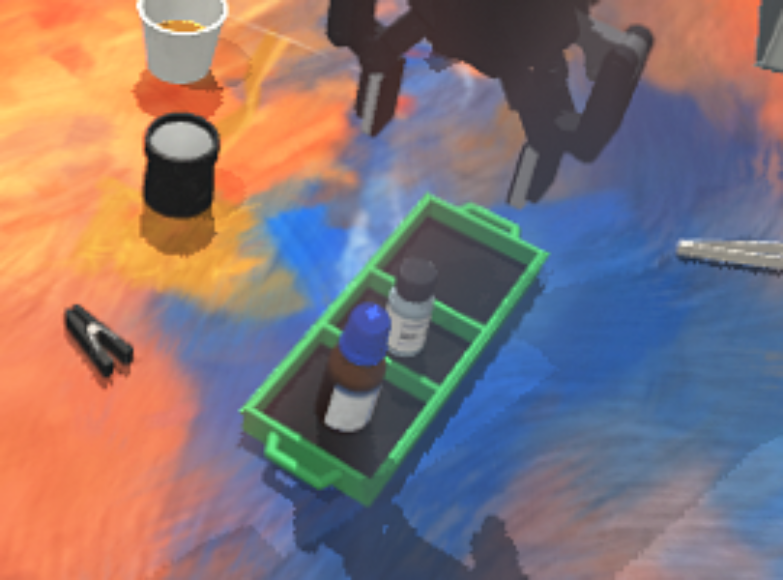

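>>> {"op": "arm_command", "data": {"slide": [[-3,22,0],[-4,34,0],[-4,35,0],[-4,35,0],[-5,35,0],[0,0,0],[0,0,0],[0,0,0]], "turn": [0,0,0,0,0,0,0,0], "grip": [0.15,0.15,0.15,0.15,0.15,0.15,0.15,0.15]}}

```text
clock: 31.87
position: [0.5839, -0.1009, 0.1261]
ee_rot: [0.076, 0.997, -0.0, -0.001]
ft_force: [0.3, -0.6, 0.3]
grip_width: 0.852
```

```bash
python3 go.py 587 -100 75; python3 - <<'E'
from h import *
im=manip.camera('wrist');C=cam('wrist')
for P in([.587,-.1,.046],[.587,-.1,0]):
    cv2.circle(im,tuple(int(v) for v in proj(C,P)[0]),3,(255,0,255),-1)
cv2.imwrite('pics/l1.png',im)
for d in manip.tip_of('loupe','wrist')[:4]: 
        print(d['score'],towld(C,d['xyz']).round(3))
E
```

```text
t 31.8667 pos [ 583.9 -100.9  126.1] slide [-3.1  1.4 51.1] len 51.0 jaw bearing 81.3 g 0.8519591996768365 J [-0.21  0.35  0.38  1.7  -0.14  1.12  1.62]
0.76 [ 0.584 -0.102  0.   ]
```

View pics/l1.png

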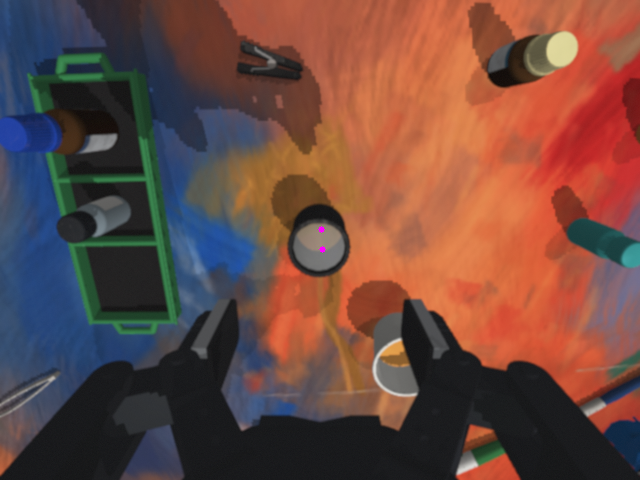

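>>> {"op": "arm_command", "data": {"slide": [[-1.2,-0.9,10],[0,0,25],[0,0,25],[0,0,15],[0,0,0],[0,0,0]], "turn": [0,0,0,0,0,0], "grip": [0.15,0.15,0.15,0.15,0.15,0.15]}}

```text
clock: 32.47
position: [0.5849, -0.1025, 0.0514]
ee_rot: [0.077, 0.997, -0.0, -0.001]
ft_force: [0.3, 0.7, -0.5]
grip_width: 0.849
```

```bash
python3 go.py 585 -102 14; python3 - <<'E'
from h import *
im=manip.camera('wrist')
cv2.imwrite('pics/l2.png',im)
E
```

```text
t 32.4667 pos [ 584.9 -102.5   51.4] slide [-0.1  0.5 37.4] len 37.0 jaw bearing 81.2 g 0.8488353090839129 J [-0.19  0.44  0.36  1.75 -0.18  0.98  1.65]
```

View pics/l2.png

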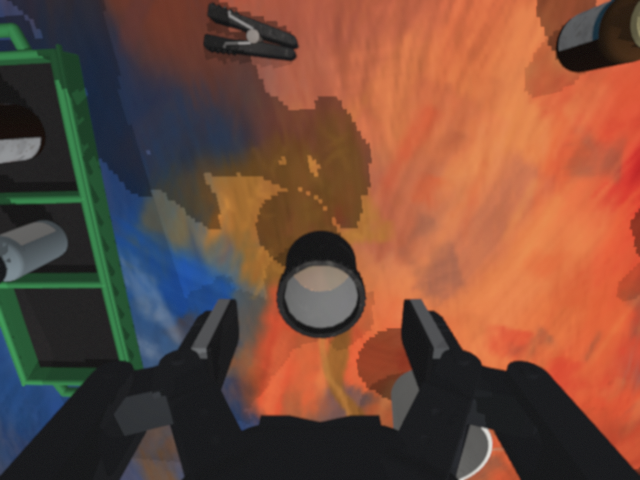

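The loupe is centred at (321,298) and the jaws are clear of the cup.

>>> {"op": "arm_command", "data": {"slide": [[0,0,10],[0,0,15],[0,0,10],[0,0,2],[0,0,0],[0,0,0]], "turn": [0,0,0,0,0,0], "grip": [0.15,0.15,0.15,0.15,0.15,0.15]}}

```text
clock: 33.02
position: [0.5861, -0.1018, 0.0158]
ee_rot: [0.076, 0.997, -0.0, 0.0]
ft_force: [-0.7, 0.1, -0.6]
grip_width: 0.851
```

>>> {"op": "arm_command", "data": {"slide": [[0,0,0],[0,0,0],[0,0,0],[0,0,0],[0,0,0],[0,0,0],[0,0,0]], "turn": [0,0,0,0,0,0,0], "grip": [0.25,0.4,0.65,0.65,0.65,0.65,0.65], "newtons": 30}}

```text
clock: 33.6
position: [0.5862, -0.1017, 0.016]
ee_rot: [0.076, 0.997, 0.0, 0.001]
ft_force: [-0.4, 0.0, 6.1]
grip_width: 0.486
```

>>> {"op": "arm_command", "data": {"slide": [[0,0,0],[0,0,-10],[0,0,-25],[0,0,-30],[0,0,-30],[0,0,0],[0,0,0]], "turn": [0,0,0,0,0,0,0], "grip": [0.65,0.65,0.65,0.65,0.65,0.65,0.65]}}

```text
clock: 34.18
position: [0.5869, -0.1018, 0.1126]
ee_rot: [0.076, 0.997, 0.0, 0.002]
ft_force: [-0.2, 0.2, -2.2]
grip_width: 0.488
```

```bash
python3 go.py 601 -266 110; python3 - <<'E'
from h import *
im=manip.camera('wrist');C=cam('wrist')
for P in([.6,-.266,.005],[.541,-.257,.005]):
    cv2.circle(im,tuple(int(v) for v in proj(C,P)[0]),3,(255,0,255),-1)
cv2.imwrite('pics/l3.png',im)
E
```

```text
t 34.1833 pos [ 586.9 -101.8  112.6] slide [ -38.9 -160.2    2.6] len 165.0 jaw bearing 81.3 g 0.4875138178180544 J [-0.21  0.37  0.38  1.7  -0.15  1.09  1.63]
```

View pics/l3.png

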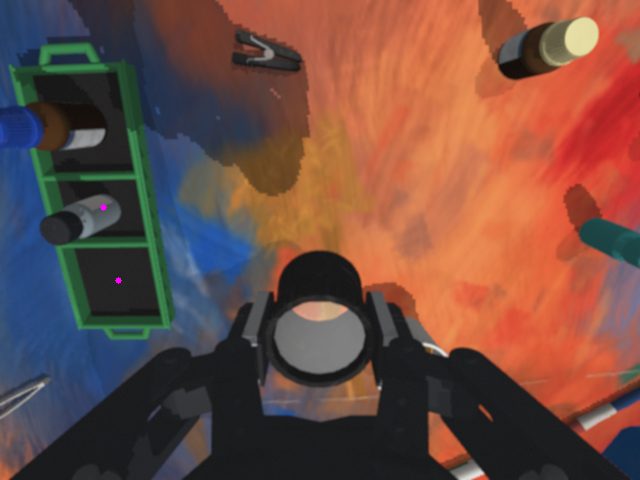

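>>> {"op": "arm_command", "data": {"slide": [[-5,-20,0],[-8,-33,0],[-8,-36,0],[-9,-36,0],[-9,-35,0],[0,0,0],[0,0,0],[0,0,0]], "turn": [0,0,0,0,0,0,0,0], "grip": [0.65,0.65,0.65,0.65,0.65,0.65,0.65,0.65]}}

```text
clock: 34.9
position: [0.5993, -0.2651, 0.1088]
ee_rot: [0.076, 0.997, 0.001, -0.001]
ft_force: [0.0, 0.9, -1.0]
grip_width: 0.485
```

```bash
python3 go.py 601 -266 45
```

```text
t 34.9 pos [ 599.3 -265.1  108.8] slide [-2.  -0.7 63.8] len 64.0 jaw bearing 81.2 g 0.4848379627607798 J [ 0.04  0.51  0.42  1.53 -0.22  1.15  1.92]
```

>>> {"op": "arm_command", "data": {"slide": [[-2,-0.7,10],[0,0,20],[0,0,20],[0,0,12],[0,0,0],[0,0,0],[0,0,0]], "turn": [0,0,0,0,0,0,0], "grip": [0.65,0.65,0.65,0.65,0.65,0.65,0.65]}}

```text
clock: 35.48
position: [0.6025, -0.2666, 0.0492]
ee_rot: [0.076, 0.997, -0.0, 0.001]
ft_force: [0.3, -1.0, -0.5]
grip_width: 0.486
```

```bash
python3 go.py 601 -266 22; python3 - <<'E'
from h import *
im=manip.camera('wrist')
cv2.imwrite('pics/m1.png',im)
im=manip.camera('scene')
cv2.imwrite('pics/m2.png',cv2.resize(im[210:410,300:570],None,fx=2.9,fy=2.9))
E
```

```text
t 35.4833 pos [ 602.5 -266.6   49.2] slide [ 1.6  0.4 27.2] len 27.0 jaw bearing 81.3 g 0.4857031800749227 J [ 0.05  0.58  0.4   1.57 -0.25  1.04  1.94]
```

View pics/m1.png

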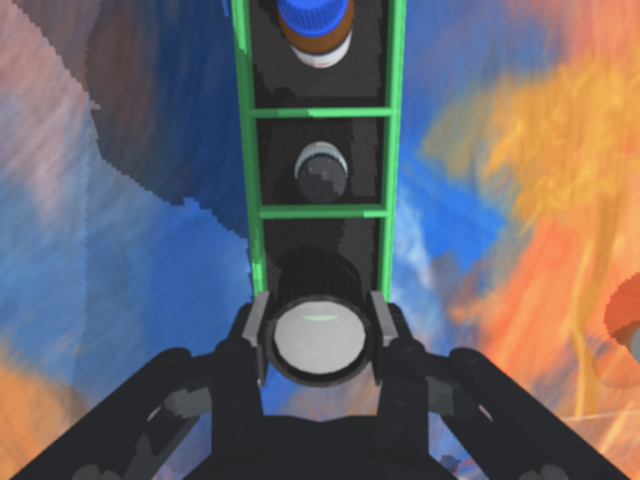

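View pics/m2.png

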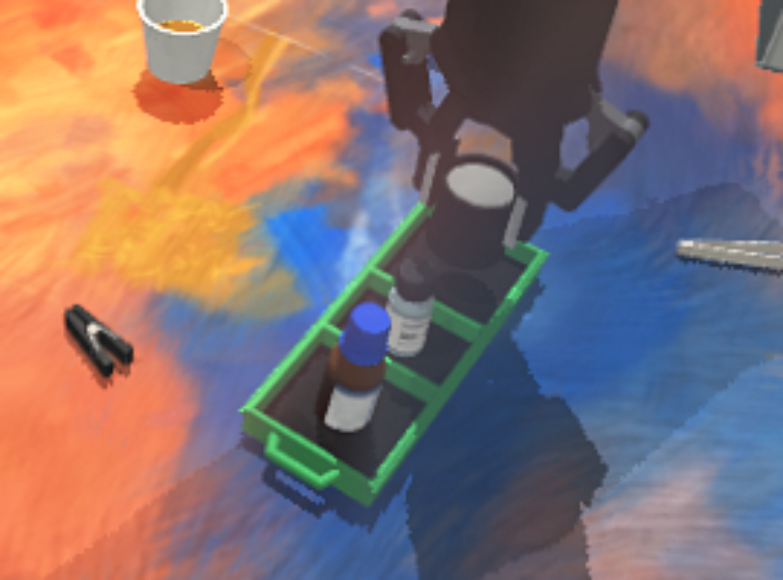

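>>> {"op": "arm_command", "data": {"slide": [[1.6,0.4,8],[0,0,9],[0,0,5],[0,0,2],[0,0,0],[0,0,0]], "turn": [0,0,0,0,0,0], "grip": [0.65,0.65,0.65,0.65,0.65,0.65]}}

```text
clock: 36.08
position: [0.6002, -0.2661, 0.0241]
ee_rot: [0.076, 0.997, 0.0, -0.0]
ft_force: [-0.6, -0.4, -0.7]
grip_width: 0.485
```

>>> {"op": "arm_command", "data": {"slide": [[0,0,1.5],[0,0,0],[0,0,0]], "turn": [0,0,0], "grip": [0.65,0.65,0.65]}}

```text
clock: 36.33
position: [0.6004, -0.2661, 0.0229]
ee_rot: [0.076, 0.997, 0.0, 0.0]
ft_force: [-0.1, -0.3, -0.3]
grip_width: 0.485
```

>>> {"op": "arm_command", "data": {"slide": [[0,0,1.5],[0,0,0],[0,0,0]], "turn": [0,0,0], "grip": [0.65,0.65,0.65]}}

```text
clock: 36.58
position: [0.6003, -0.266, 0.0212]
ee_rot: [0.076, 0.997, 0.0, -0.0]
ft_force: [-0.2, -0.0, -0.6]
grip_width: 0.487
```

>>> {"op": "arm_command", "data": {"slide": [[0,0,0.8],[0,0,0],[0,0,0]], "turn": [0,0,0], "grip": [0.65,0.65,0.65]}}

```text
clock: 36.83
position: [0.6004, -0.2661, 0.0211]
ee_rot: [0.076, 0.997, 0.0, 0.0]
ft_force: [-2.5, 1.1, 4.6]
grip_width: 0.48
```

>>> {"op": "arm_command", "data": {"slide": [[0,0,-0.3],[0,0,0],[0,0,0],[0,0,0],[0,0,0],[0,0,-10],[0,0,-25],[0,0,-30],[0,0,-35],[0,0,-20]], "turn": [0,0,0,0,0,0,0,0,0,0], "grip": [0.45,0.4,0.35,0.35,0.35,0.35,0.35,0.35,0.35,0.35]}}

```text
clock: 37.67
position: [0.6013, -0.2668, 0.1455]
ee_rot: [0.076, 0.997, -0.001, 0.002]
ft_force: [0.0, -0.4, -0.3]
grip_width: 0.651
```

>>> {"op": "arm_command", "data": {"slide": [[20,20,-10],[25,25,0],[25,25,0],[0,0,0],[0,0,0]], "turn": [0,0,0,0,0], "grip": [0.35,0.35,0.35,0.35,0.35]}}

```text
clock: 38.08
position: [0.5414, -0.1845, 0.1518]
ee_rot: [0.075, 0.997, 0.001, 0.001]
ft_force: [0.2, -0.2, 0.2]
grip_width: 0.65
```

```bash
python3 - <<'E'
from h import *
im=manip.camera('scene')
cv2.imwrite('pics/n1.png',cv2.resize(im[170:400,120:500],None,fx=2.1,fy=2.1))
im=manip.camera('side')
cv2.imwrite('pics/n2.png',cv2.resize(im[165:375,240:440],None,fx=2.8,fy=2.8))
im=manip.camera('wrist'); cv2.imwrite('pics/n3.png',im)
print(manip.get_obs()['clock'])
for c in('scene','side'):
  C=cam(c)
  for n in("yellow_cap_bottle red_vial blue_cap_bottle black_cap_vial loupe clip mixing_cup").split():
    for d in manip.tip_of(n,c)[:3]:
        if d['score']>.4: print(c,n,round(d['score'],2),towld(C,d['xyz']).round(3))
E
```

```text
38.2333
scene yellow_cap_bottle 0.9 [0.542 0.262 0.003]
scene yellow_cap_bottle 0.81 [0.483 0.046 0.002]
scene red_vial 0.88 [0.483 0.264 0.006]
scene blue_cap_bottle 0.86 [ 0.48  -0.249  0.004]
scene black_cap_vial 0.72 [ 0.542 -0.26   0.008]
scene black_cap_vial 0.62 [0.619 0.112 0.002]
scene black_cap_vial 0.61 [0.545 0.163 0.001]
scene loupe 0.97 [ 0.601 -0.269  0.007]
scene clip 0.74 [ 0.46  -0.115  0.   ]
scene mixing_cup 0.83 [ 0.691 -0.046  0.001]
scene mixing_cup 0.75 [ 0.541 -0.255  0.001]
side yellow_cap_bottle 0.72 [0.542 0.263 0.003]
side yellow_cap_bottle 0.6 [ 0.482  0.049 -0.   ]
side red_vial 0.66 [0.477 0.267 0.006]
side blue_cap_bottle 0.73 [ 0.482 -0.248  0.005]
side black_cap_vial 0.65 [ 0.542 -0.253  0.007]
side black_cap_vial 0.64 [ 0.543  0.162 -0.001]
side black_cap_vial 0.57 [0.617 0.116 0.001]
side loupe 0.71 [ 0.597 -0.268  0.002]
side clip 0.57 [ 0.463 -0.111  0.002]
side mixing_cup 0.69 [ 0.694 -0.044 -0.005]
```

View pics/n1.png

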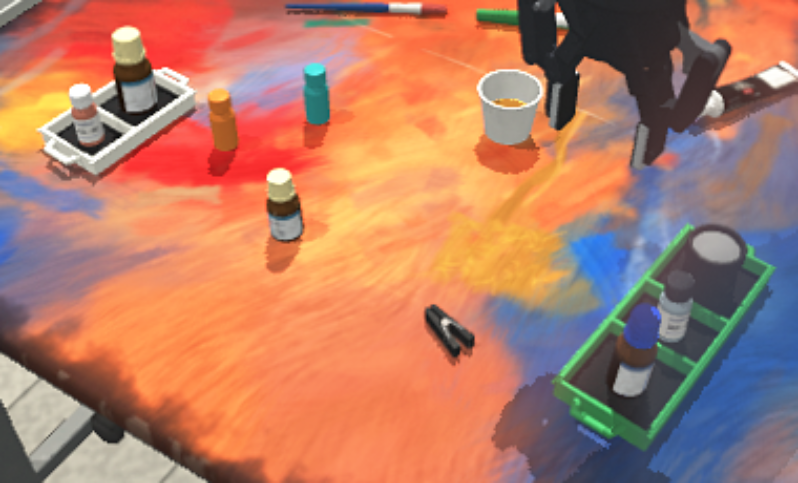

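View pics/n2.png

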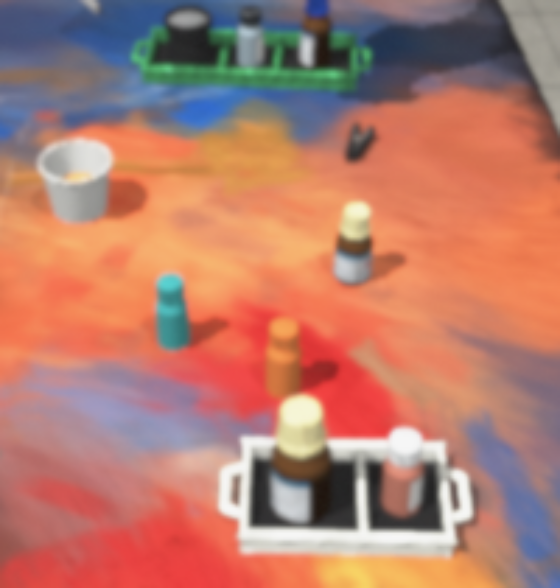

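View pics/n3.png

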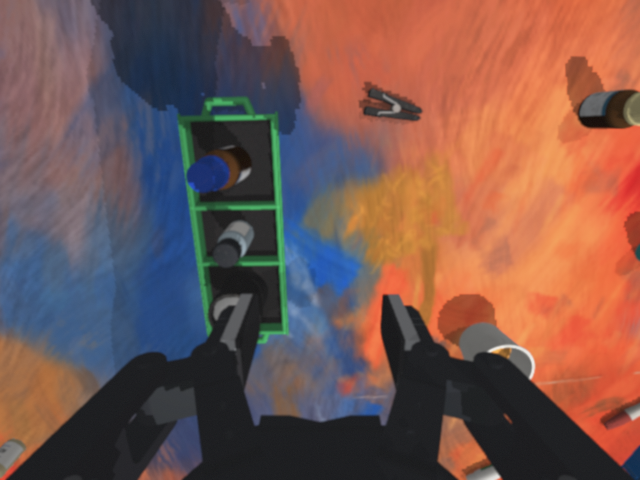

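All five things stand upright in their own compartments. The clip, cup and look-alikes have not moved, and the gripper touches nothing. Handing in.

```bash
python3 -c "
from workcell import manip
print(manip.hand_in())"
```

```text
the job is handed in; nothing more can be done
None
```

I made up both kits and handed in the job at about 39 s. The yellow-capped bottle went in first, then the red vial, the blue-capped bottle, the black-capped vial and the loupe. I lowered each one until it touched the liner before letting go.

- **White tray:** the yellow-capped bottle is in the large compartment and the red vial in the narrow one.
- **Green tray:** the blue-capped bottle is in the near large compartment, the black-capped vial in the middle and the loupe in the far large one.

The last scene and side pictures show all five standing upright, each in its own compartment. The networks' positions agree with the targets to within about 5 mm. The clip, the mixing cup and the look-alikes are within about 5 mm of where they were first measured, which is the networks' accuracy.

There was one stray result: the network also reported a "mixing cup" at the green tray. The pictures show no cup there, so I took it as a false detection. The force readings at the end of each move stayed under 20 N. No check failed.

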